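# Put the washed gas hob back together

### The arm

A 6-joint arm with a two-finger parallel gripper is mounted at the origin on a cart in front of the work surface, level with it; the furniture and walls round the work are solid. World frame = base frame: x ahead of the robot, y to its left, z up, the work surface at z = 0. Lengths are in m, angles in rad, forces in N, time in s.
With the tool pointing down it reaches from about 0.375 to 0.975 m from the base axis. Payload 3.8 kg.
Tool frame: the origin (TCP) lies between the finger pads; the fingertips stand 19 mm ahead of it and the grasp point (between the pads) is the TCP; z points along the fingers, y is the line along which they close (so a half turn about z gives the same grasp; the last joint's range is limited). The gripper opens to 85 mm and grips with 20 to 120 N. Pads are 22 mm wide; open, the fingers measure 114 mm over their backs; the gripper's body (76 mm by 85 mm) begins 54 mm behind the grasp point. The pads swing forward as they close: fully open they stand 13 mm farther back than shut.
Start: joints at [-1.184, 0.264, 1.604, -0, 1.274, -0.037], TCP at [0.278, -0.615, 0.213] pointing down, gripper open.
Joint ranges: [-2.63, 2.63], [-0.94, 2.18], [0.31, 2.57], [-1.31, 4.45], [0, 2.66], [-2.55, 2.55]. Speed limits (rad/s): [2.57, 2.57, 3.14, 3.14, 3.14, 3.14].

### API

Orientations are given as a unit quaternion [x, y, z, w].
In Python, from bench import env gives the robot as it stands.
- The arm moves only by the tool send_rows, never from a script. Its argument "deltas" is a list that holds one entry, the list of rows, each a list of 5 numbers: the opening, from 0 (shut) to 1 (fully open), then the shift along the tool's x, y, z in mm, then the turn about the tool's z in degrees. A call has 1 to 20 rows; each row shifts and turns the commanded pose from where the row before left it, along the tool's axes as they then stand; what a row does not reach is not made up. A row lasts 1/8 s, in which the tool goes at most 62.5 mm and 10.7 degrees, less where a joint would pass 70% of its speed; a pose out of reach is approached as far as the arm can. A call is refused whole if a number of a shift passes 62.5 or a number of a turn 10.7, either way. A call with a gripper value outside its range is refused whole. The fingers move at their own pace and stop on an object; the grip force is fixed at half the most. Time passes only in rows, so rows that do not move let the fingers close. It gives the time, the measured TCP pose, the force, the opening and the grip force at its end, in the units of the state.
- env.get_obs(): the state, without advancing time (a new reading comes with each control period).
- env.camera(name): name is "scene" or "top" or "wrist"; returns a dict with "img" (400x640x3 uint8, red, green, blue), "fx", "fy", "cx", "cy" (pixels), "eye" and "attitude" of the camera in the world. Camera axes: x right, y down, z forward; pixel columns grow to the right and rows downward; lengths in m; the calibration is good to about 2 mm. A picture is of the moment at which its call begins. There is no depth.
- env.close_job(): hands the job in; it is judged then, once.
The state is a dict: "time_s": time; "joints": joint angles; "dq": joint speeds; "effort": joint torques, N m; "tcp_pos": TCP position; "tcp_rot": TCP orientation; "force": force on the tool from outside, world axes, zero at the start; "torque": the same for the moment, N m; "opening": opening from 0.0 (shut) to 1.0 (fully open); "finger_force": force on a finger pad.
Only numpy, scipy, OpenCV 4.12 (cv2) and the standard library are available. Lean on these libraries where they do the work, as an engineer would, in place of code of your own. Each camera call takes 0.05 s, during which the arm holds its last target. There are 200 camera calls.

### The job

The parts of the two-burner hob have been washed and left in a pile. Take the pile apart and rebuild the hob: each brass cap seated flat in the burner of its own size, then each black pan support standing flat round its own burner over the cap. Push the loose control knob onto the bare spindle until it clicks fully home.

Things in the scene. Friction and masses are not known exactly. Their poses are not given: they have to be found in the camera images.
- cap_small: small burner cap: brass disc 52 mm across, 7 mm thick; under it a centring boss 30 mm across, 5 mm deep. Origin: centre of the boss's underside, z up; total height 12 mm. 90 g. At the start it is the top of the pile, lying on the large cap
- cap_large: large burner cap: brass disc 68 mm across, 7 mm thick; under it a centring boss 42 mm across, 5 mm deep. Origin: centre of the boss's underside, z up; total height 12 mm. 150 g. At the start it lies on the four arms of the small pan support, its boss hanging between their tips
- support_small: small black iron pan support, 46 mm high: ring of 8 mm bar, 132 mm outside, 116 mm inside; 4 legs; 4 flat arms along its x and y axes, 8 mm wide, 37 to 46 mm above the underside, 25 to 66 mm from the axis. Origin: centre of the underside, z up. 260 g; pinch one arm from above 45 mm from the axis. At the start its ring rests on the large support's arms
- support_large: large black iron pan support, 46 mm high, of the same make: base ring 176 mm outside, 160 mm inside; arms along its own x and y axes, 8 mm wide, 37 to 46 mm above the underside, 26 to 88 mm from the axis. Origin: centre of the underside, z up. 340 g. At the start it is the bottom of the pile, on the worktop
- knob: loose dark round control knob, 40 mm across the foot, 36 mm above, 26 mm high, light pointer line on top; stands upright on the worktop away from the hob. Origin: centre of its underside, z up. The bore in its underside has a lead-in cone 25 mm wide at the mouth. Its yaw does not matter. 40 g
- spindle: bare upright steel spindle on the hob's control strip, 12 mm thick, tip 20.5 mm above the hob top; bezel 44 mm across, 2 mm high; 17 mm collar with three sprung balls 15.5 mm up. Origin: its axis at hob top level. Pushed straight down with 6 to 12 N the knob snaps over the balls and rests on the bezel, its origin 2 mm above this one. The other, fitted knob stands 80 mm away
- burner_small: small burner: in a raised dish 102 mm across, 6 mm high, stands an aluminium crown 44 mm across, rim 24 mm above the hob top, with a hole 38 mm across for the small cap's boss; seated cap origin 19 mm above this one. The small support's ring stands on the hob top round the dish, its origin level with this one. Origin: burner axis at hob top level, 45 mm above the worktop
- burner_large: large burner: in a raised dish 146 mm across, 6 mm high, stands an aluminium crown 60 mm across, rim 24 mm above the hob top, with a hole 51 mm across for the large cap's boss; seated cap origin 19 mm above this one. The large support's ring stands on the hob top round the dish, its origin level with this one. Origin: burner axis at hob top level
- hob: fixed flat stainless two-burner hob, 250 mm (own x) by 450 mm (own y), top 45 mm above the worktop; the control strip with two knob places lies along its +y end, the burners, in either order, fill the rest. Origin: centre of its underside

How it is judged:
By the outcome, as a careful person would: the job done as asked, in the order asked, and still so for the second after the job is handed in, with the robot touching nothing.
It also fails if it takes over 134 s, if anything falls off the work surface, if the arm or the gripper's body presses on something with over 40 N, if the wrist force passes 120 N, or if a joint passes its speed limit or range.

## Working session

There is one attempt and no reset: what is moved stays moved. The work goes in short steps, Python scripts to look and compute and a tool call to move; the robot and the scene stay as the last step left them, time stands still between calls to the robot, and variables do not carry over. Pictures are saved under pics/ and viewed, at most 14 in all, crops included, and the job is handed in when it is done.

Besides the shell and the picture viewer there is one more tool, called after "Emit:" in YAML: its name, and indented under it one key for each argument. send_rows: Moves the arm, as the interface text tells. Its arguments: {"type":"object","properties":{"deltas":{"type":"array","items":{"type":"array","items":{"type":"array","items":{"type":"number"}}}}},"required":["deltas"]}

```bash
mkdir -p pics; ls; cat > h.py <<'E'
from bench import env
import numpy as np, cv2, json
from scipy.spatial.transform import Rotation as R
def cam(name,save=None):
    c=env.camera(name)
    if save: cv2.imwrite('pics/'+save,c['img'][:,:,::-1])
    return c
E
python3 - <<'E'
from h import *
for n in ('scene','top','wrist'):
    c=cam(n,n+'0.png'); print(n,{k:v for k,v in c.items() if k!='img'})
print(env.get_obs())
E
```

```text
pics
scene {'fx': 479.2002503152158, 'fy': 479.2002503152158, 'cx': 316.0415128908041, 'cy': 198.93715489518942, 'eye': array([0.12242382, 0.73529492, 1.03542531]), 'attitude': array([-0.23183689,  0.91219158, -0.32637299,  0.08740046])}
top {'fx': 384.82995518629133, 'fy': 384.82995518629133, 'cx': 320.8458975077386, 'cy': 202.57881273466387, 'eye': array([0.41440402, 0.05861086, 1.2633523 ]), 'attitude': array([ 0.71034133, -0.70307482,  0.02631343, -0.0202139 ])}
wrist {'fx': 285.0229292942984, 'fy': 285.0229292942984, 'cx': 319.49566839144916, 'cy': 196.83941527047534, 'eye': array([ 0.34115009, -0.58694818,  0.37161413]), 'attitude': array([ 0.83252145, -0.53721456, -0.07488188,  0.11269987])}
{'time_s': 0.15, 'joints': array([-1.18390153e+00,  2.64596867e-01,  1.60507639e+00,  2.22957186e-05,
        1.27368879e+00, -3.69065259e-02]), 'dq': array([ 8.71805092e-04, -1.79565496e-03, -5.29453040e-03,  6.28596968e-04,
        7.36382590e-05,  7.95157309e-04]), 'effort': array([-6.35931883e-04, -5.15907705e+01, -3.67958593e+01, -8.29317833e-05,
        8.07011558e-03, -1.96113461e-05]), 'tcp_pos': array([ 0.27735334, -0.61472587,  0.21212806]), 'tcp_rot': array([ 9.77633243e-01,  2.10315145e-01, -1.43533587e-04, -8.73038288e-04]), 'force': array([-0.68539635, -0.35096081, -0.99964378]), 'torque': array([-0.03046921, -0.03695545,  0.01001009]), 'finger_force': 0.0, 'opening': 1.0044794753165824}
```

View pics/top0.png

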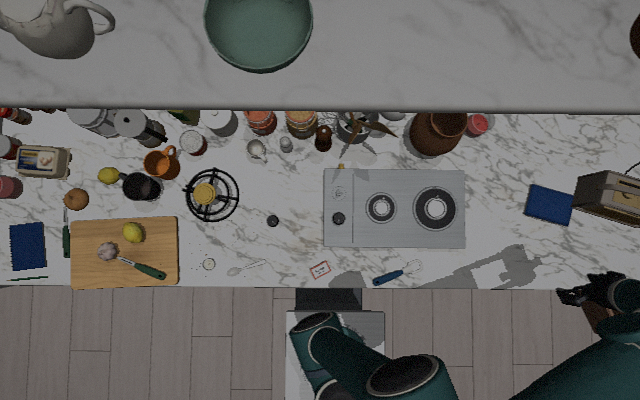

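View pics/scene0.png

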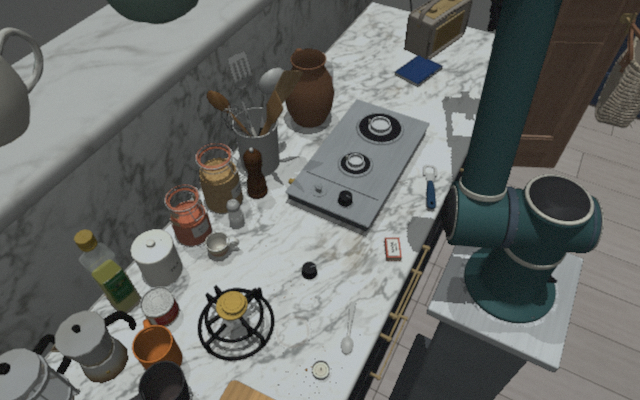

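Top: pile at (210,195), loose knob (273,221), hob with spindle (339,193), small burner (381,207), large burner (435,208). Enlarging for accurate pixels.

```bash
python3 - <<'E'
import cv2,numpy as np
t=cv2.imread('pics/top0.png'); s=cv2.imread('pics/scene0.png')
r=lambda im,x,y,w,h,f: cv2.resize(im[y:y+h,x:x+w],None,fx=f,fy=f,interpolation=cv2.INTER_CUBIC)
def grid(im,x,y,f,st=10):
    for u in range(-(-x//st)*st,x+im.shape[1]//f,st):
        cv2.line(im,((u-x)*f+f//2,0),((u-x)*f+f//2,6),(0,0,255),1); cv2.putText(im,str(u),((u-x)*f-8,16),0,.35,(0,0,255),1)
    for v in range(-(-y//st)*st,y+im.shape[0]//f,st):
        cv2.line(im,(0,(v-y)*f+f//2),(6,(v-y)*f+f//2),(0,0,255),1); cv2.putText(im,str(v),(8,(v-y)*f+6),0,.35,(0,0,255),1)
    return im
a=grid(r(t,170,160,115,75,4),170,160,4); b=grid(r(t,318,163,150,90,4),318,163,4)
o=np.zeros((600,800,3),np.uint8)
P=cv2.resize
o[:300,:460]=a; o[:300,460:]=0
b=b[:300,:600]; o[300:,:600]=b[:300]
cv2.imwrite('pics/c1.png',o)
a=grid(r(s,190,255,130,110,4),190,255,4); b=grid(r(s,285,100,150,130,4),285,100,4)
o=np.zeros((600,800,3),np.uint8); o[:440,:520]=a
cv2.imwrite('pics/c2.png',o); cv2.imwrite('pics/c3.png',b)
E
```

```text
(no output)
```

View pics/c1.png

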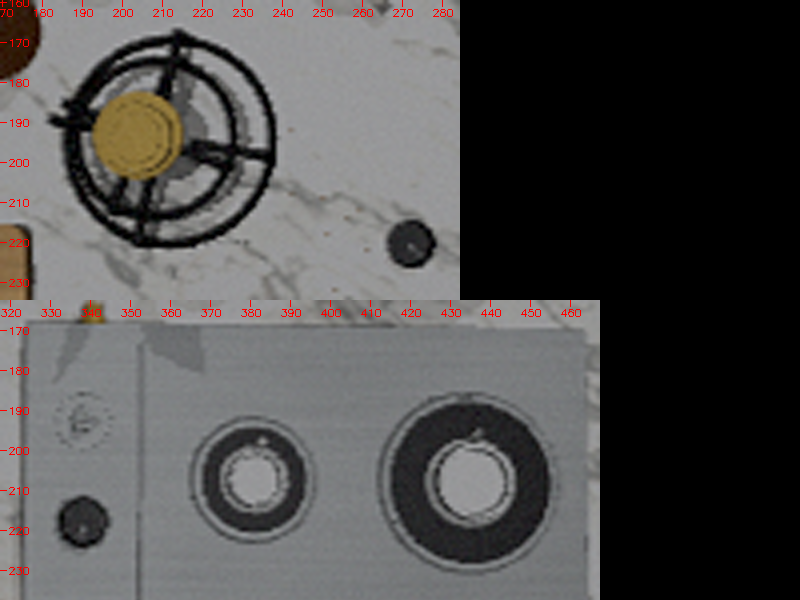

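View pics/c2.png

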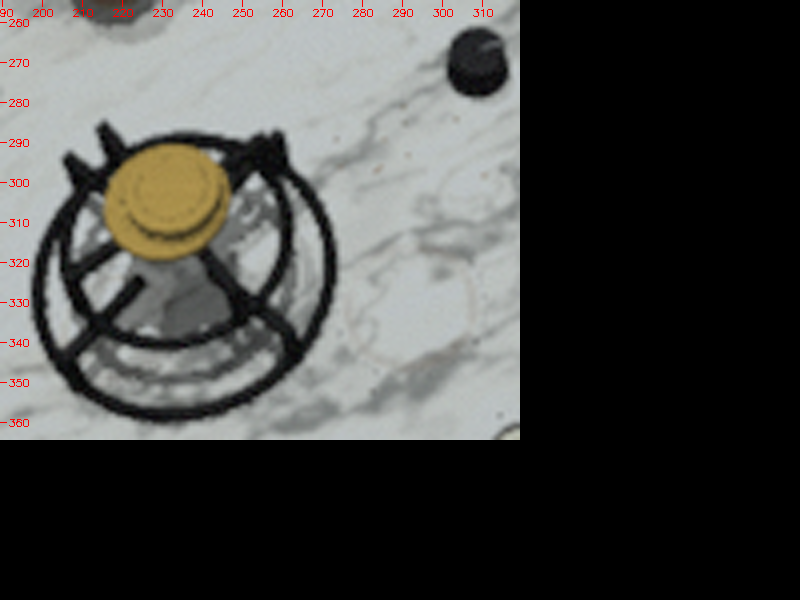

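View pics/c3.png

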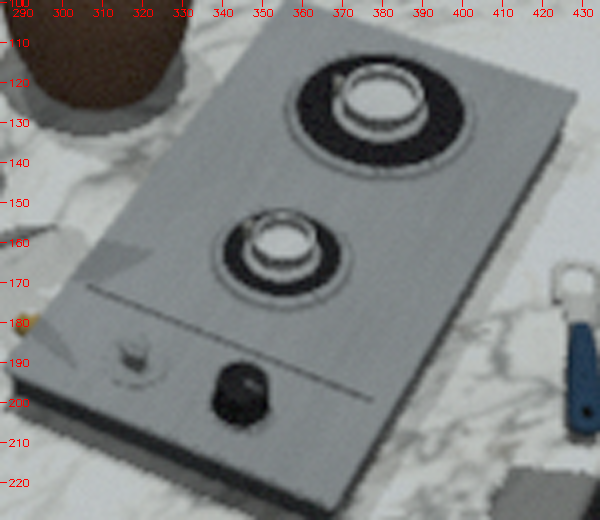

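c1/c2/c3: in the top view, large ring centre is about (212.4,195), caps (204,194) and knob (272.5,220.5). Spindle is at (338.5,193), small crown (381,207.5) and large crown (435.5,208). In the scene view, knob top is about (309.5,267), spindle (318,188), crown rims (356,160) and (380,124). Triangulating.

```bash
cat >> h.py <<'E'
def ray(c,u,v):
    d=R.from_quat(c['attitude']).apply([(u-c['cx'])/c['fx'],(v-c['cy'])/c['fy'],1.]); return np.array(c['eye']),d
def atz(c,u,v,z):
    e,d=ray(c,u,v); return e+d*(z-e[2])/d[2]
def proj(c,p):
    q=R.from_quat(c['attitude']).inv().apply(np.asarray(p)-c['eye']); return np.array([c['fx']*q[0]/q[2]+c['cx'],c['fy']*q[1]/q[2]+c['cy']])
def tri(*o):
    A=np.zeros((3,3));b=np.zeros(3)
    for c,u,v in o:
        e,d=ray(c,u,v); d=d/np.linalg.norm(d); P=np.eye(3)-np.outer(d,d); A+=P;b+=P@e
    p=np.linalg.solve(A,b); return p,[np.round(proj(c,p)-[u,v],1) for c,u,v in o]
E
python3 - <<'E'
from h import *
np.set_printoptions(precision=4,suppress=True)
t=cam('top');s=cam('scene')
X=lambda x:170+(x-1.5)/4
T=lambda x,y:(t,170+(x-1.5)/4,160+(y-1.5)/4)
H=lambda x,y:(t,318+(x-1.5)/4,163+(y-300-1.5)/4)
S=lambda x,y:(s,190+(x-1.5)/4,255+(y-1.5)/4)
B=lambda x,y:(s,285+(x-1.5)/4,100+(y-1.5)/4)
for n,a,b,z in [('knobtop',T(411,243),S(478,48),.026),('lcap',T(138,135),S(167,200),.099),('scap',T(146,135),S(171,188),.111),
 ('spindletip',H(84,420),B(134,347),.0655),('fknob',H(83,521),B(241,375),.071),('sm',H(255,478),B(282,241),.069),('lg',H(471,480),B(381,98),.069),
 ('hobcorner+y-x',H(23,645),B(332,515),.045),('hob corner -y+x',H(585,332),B(287,0),.045),('lring',T(171,141),S(184,280),.004)]:
    print(n,*tri(a,b),atz(*a,z),atz(*b,z))
E
```

```text
knobtop [0.4391 0.2043 0.0252] [array([-0.3, -0.6]), array([0.9, 0.1])] [0.4371 0.2033 0.026 ] [0.4409 0.2056 0.026 ]
lcap [0.5174 0.4044 0.0969] [array([-0.3, -0.6]), array([1. , 0.1])] [0.5154 0.4027 0.099 ] [0.5185 0.4059 0.099 ]
scap [0.5179 0.3981 0.0992] [array([-0.4, -0.8]), array([1.3, 0.1])] [0.5144 0.3932 0.111 ] [0.5156 0.4034 0.111 ]
spindletip [ 0.5277 -0.0057  0.0633] [array([-0.3, -0.7]), array([0.9, 0.1])] [ 0.5252 -0.0066  0.0655] [ 0.5291 -0.0031  0.0655]
fknob [ 0.4479 -0.0047  0.0801] [array([-0.3, -0.7]), array([0.9, 0.1])] [ 0.4461 -0.0061  0.071 ] [ 0.4531 -0.0108  0.071 ]
sm [ 0.4829 -0.1397  0.0656] [array([-0.2, -0.6]), array([0.7, 0. ])] [ 0.481  -0.1398  0.069 ] [ 0.4833 -0.1358  0.069 ]
lg [ 0.4826 -0.3087  0.0661] [array([-0.2, -0.4]), array([0.4, 0. ])] [ 0.4812 -0.3083  0.069 ] [ 0.4827 -0.3049  0.069 ]
hobcorner+y-x [0.3542 0.0414 0.0422] [array([-0.7, -1.8]), array([2.4, 0.1])] [0.3488 0.0391 0.045 ] [0.359 0.046 0.045]
hob corner -y+x [ 0.6054 -0.4087  0.041 ] [array([-0.4, -0.8]), array([0.9, 0. ])] [ 0.6021 -0.4083  0.045 ] [ 0.606  -0.4029  0.045 ]
lring [ 0.5214  0.4065 -0.0024] [array([-0.3, -0.6]), array([0.9, 0.1])] [0.519  0.4037 0.004 ] [0.5209 0.4094 0.004 ]
```

Emit:
send_rows:
  deltas:
    - [[1,0,0,-13,8.1],[1,0,0,-13,8.1],[1,0,0,-12,8.1],[1,18,-50,0,0],[1,18,-50,0,0],[1,18,-50,0,0],[1,18,-50,0,0],[1,18,-50,0,0],[1,18,-50,0,0],[1,18,-50,0,0],[1,17,-45,0,0],[1,0,0,0,0],[1,0,0,0,0]]

```text
time_s: 1.88
tcp_pos: [0.4206, -0.2205, 0.2512]
tcp_rot: [1.0, 0.0, -0.0, 0.0]
force: [-0.0, -1.1, 0.1]
opening: 1.002
finger_force: 0.0
```

```bash
python3 - <<'E'
from h import *
import pickle
c=cam('wrist','w1.png'); pickle.dump(c,open('w1.pkl','wb')); o=env.get_obs(); print(o['time_s'],o['tcp_pos'],R.from_quat(o['tcp_rot']).as_matrix().round(3),c['eye'])
for p in [(.482,-.14,.069),(.482,-.309,.069),(.527,-.006,.0655)]: print(proj(c,p))
E
```

```text
1.925 [ 0.42049991 -0.22101749  0.25120285] [[ 1.    -0.001 -0.   ]
 [-0.001 -1.    -0.001]
 [-0.     0.001 -1.   ]] [ 0.49036824 -0.22024218  0.41089908]
[250.63548827 124.69924406]
[395.91248905 124.85170841]
[130.52797863  83.53232341]
```

Emit:
send_rows:
  deltas:
    - [[1,0,-50,0,0],[1,0,-50,0,0],[1,0,-50,0,0],[1,0,-50,0,0],[1,0,0,0,0],[1,0,0,0,0]]

```text
time_s: 2.68
tcp_pos: [0.421, -0.0215, 0.2512]
tcp_rot: [1.0, -0.001, 0.0, 0.0]
force: [-0.5, 0.5, 0.3]
opening: 0.998
finger_force: 0.0
```

```bash
python3 - <<'E'
from h import *
import pickle
c=cam('wrist','w2.png'); pickle.dump(c,open('w2.pkl','wb')); o=env.get_obs(); print(o['tcp_pos'],c['eye'])
c1=pickle.load(open('w1.pkl','rb'))
out=[]
for p,s in [((.482,-.14,.069),56),((.482,-.309,.069),56),((.527,-.006,.0655),40)]:
    row=[]
    for k in (c1,c):
        u,v=proj(k,p).astype(int); u0=u-s//2;v0=v-s//2; row.append((u,v))
        im=k['img'][:,:,::-1][max(v0,0):v0+s,max(u0,0):u0+s]
        im=cv2.resize(im,(260,260),interpolation=cv2.INTER_CUBIC)
        for i in range(0,s,10):
            x=int((i+.5)*260/s); cv2.line(im,(x,0),(x,5),(0,0,255),1); cv2.putText(im,str(u0+i),(x-8,15),0,.3,(0,0,255)); cv2.line(im,(0,x),(5,x),(0,0,255),1); cv2.putText(im,str(v0+i),(6,x+3),0,.3,(0,0,255))
        out.append(im)
    print(row)
cv2.imwrite('pics/c4.png',np.vstack([np.hstack(out[0::2]),np.hstack(out[1::2])]))
E
```

```text
[ 0.42091892 -0.02180813  0.25116448] [ 0.49063871 -0.0212993   0.41083434]
[(np.int64(250), np.int64(124)), (np.int64(421), np.int64(124))]
[(np.int64(395), np.int64(124)), (np.int64(566), np.int64(124))]
[(np.int64(130), np.int64(83)), (np.int64(306), np.int64(83))]
```

View pics/c4.png

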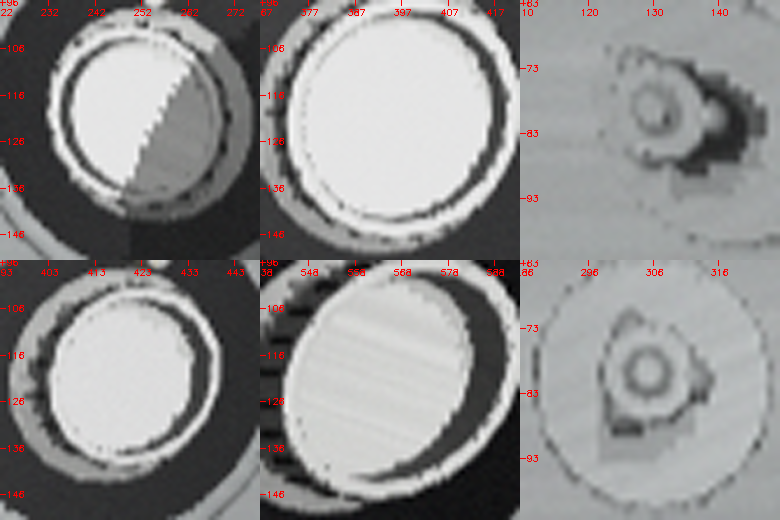

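The wrist crops show small crown rim at ≈(250.4,119) and (421.4,119), large rim at ≈(396.7,122) and (566.8,122), and spindle tip at (305,80). These are a few mm beyond the top-view x. I'll fit projected circles by edge score, and move over the pile.

```bash
cat >> h.py <<'E'
from scipy.optimize import minimize
def edge(c):
    if 'E' not in c:
        g=cv2.GaussianBlur(cv2.cvtColor(c['img'],cv2.COLOR_RGB2GRAY).astype(np.float32),(0,0),1.0)
        c['E']=np.minimum(np.hypot(cv2.Sobel(g,cv2.CV_32F,1,0),cv2.Sobel(g,cv2.CV_32F,0,1)),120)
    return c['E']
def projN(c,P):
    q=R.from_quat(c['attitude']).inv().apply(P-c['eye']); return np.stack([c['fx']*q[:,0]/q[:,2]+c['cx'],c['fy']*q[:,1]/q[:,2]+c['cy']],1).astype(np.float32)
def score(cs,P):
    s=0
    for c in cs:
        q=projN(c,P); s+=cv2.remap(edge(c),q[:,0].copy(),q[:,1].copy(),cv2.INTER_LINEAR).mean()
    return s
A_=np.linspace(0,2*np.pi,180,endpoint=False); CIR=np.stack([np.cos(A_),np.sin(A_),0*A_],1)
def circ(rs): # [(radius,z)]
    return np.vstack([CIR*[r,r,0]+[0,0,z] for r,z in rs])
def fitc(cs,p0,rs,span=.010,dz=0):
    M=circ(rs); best=(-1,)
    for z in (np.arange(-dz,dz+1e-6,.001) if dz else [0]):
      for x in np.arange(-span,span+1e-6,.001):
        for y in np.arange(-span,span+1e-6,.001):
            s=score(cs,M+[p0[0]+x,p0[1]+y,z])
            if s>best[0]: best=(s,p0[0]+x,p0[1]+y,z)
    return np.round(best,4)
E
python3 - <<'E'
from h import *
import pickle
w=[pickle.load(open(f'w{i}.pkl','rb')) for i in (1,2)]; t=cam('top')
for n,p,rs,dish in [('sm',(.484,-.14),[(.022,.069),(.019,.069)],[(.051,.051)]),('lg',(.484,-.308),[(.03,.069),(.0255,.069)],[(.073,.051)]),('sp',(.529,-.006),[(.006,.0655)],[(.022,.047)])]:
    print(n,'top feature free z',fitc(w,p,rs,.008,.008),'dish',fitc(w,p,dish),'both w1',fitc(w[:1],p,rs+dish),'w2',fitc(w[1:],p,rs+dish),'dish top',fitc([t],p,dish))
E
```

```text
sm top feature free z [ 2.033341e+02  4.860000e-01 -1.420000e-01 -8.000000e-03] dish [123.1632   0.486   -0.14     0.    ] both w1 [82.9818  0.486  -0.141   0.    ] w2 [97.4095  0.486  -0.139   0.    ] dish top [52.8731  0.474  -0.139   0.    ]
lg top feature free z [ 2.117541e+02  4.860000e-01 -3.020000e-01  7.000000e-03] dish [108.8337   0.486   -0.308    0.    ] both w1 [84.4481  0.483  -0.307   0.    ] w2 [89.8458  0.486  -0.308   0.    ] dish top [70.3652  0.479  -0.307   0.    ]
sp top feature free z [ 1.841149e+02  5.270000e-01 -9.000000e-03 -8.000000e-03] dish [ 8.31943e+01  5.33000e-01 -4.00000e-03  0.00000e+00] both w1 [ 6.54685e+01  5.27000e-01 -1.60000e-02  0.00000e+00] w2 [ 5.81524e+01  5.30000e-01 -4.00000e-03  0.00000e+00] dish top [ 4.59049e+01  5.19000e-01 -1.60000e-02  0.00000e+00]
```

Emit:
send_rows:
  deltas:
    - [[1,0,-55,-10,0],[1,0,-55,-10,0],[1,0,-55,-10,0],[1,0,-55,-10,0],[1,0,-55,0,0],[1,0,-55,0,0],[1,0,-30,0,0],[1,0,0,0,0],[1,0,0,0,0]]

```text
time_s: 3.9
tcp_pos: [0.4216, 0.3381, 0.2908]
tcp_rot: [1.0, -0.001, -0.0, 0.001]
force: [0.2, -0.6, -0.0]
opening: 0.999
finger_force: 0.0
```

```bash
python3 - <<'E'
from h import *
import pickle
c=cam('wrist','w3.png'); pickle.dump(c,open('w3.pkl','wb')); o=env.get_obs(); print(o['tcp_pos'],c['eye'])
E
```

```text
[0.42153934 0.33801403 0.2909821 ] [0.49140241 0.33834242 0.4504361 ]
```

Emit:
send_rows:
  deltas:
    - [[1,-20,-50,0,0],[1,-20,-50,0,0],[1,0,0,0,0],[1,0,0,0,0]]

```text
time_s: 4.45
tcp_pos: [0.3815, 0.4383, 0.2912]
tcp_rot: [1.0, -0.001, 0.0, 0.0]
force: [0.4, -0.6, 0.1]
opening: 0.998
finger_force: 0.0
```

```bash
python3 - <<'E'
from h import *
import pickle
c=cam('wrist','w4.png'); pickle.dump(c,open('w4.pkl','wb')); o=env.get_obs(); print(o['tcp_pos'],c['eye'])
c3=pickle.load(open('w3.pkl','rb'))
ims=[]
for k in (c3,c):
    u,v=proj(k,(.52,.403,.06)).astype(int); u0,v0=max(u-100,0),max(v-100,0); print(u,v,u0,v0)
    im=np.zeros((200,200,3),np.uint8); q=k['img'][:,:,::-1][v0:v0+200,u0:u0+200]; im[:q.shape[0],:q.shape[1]]=q
    im=cv2.resize(im,(400,400),interpolation=cv2.INTER_CUBIC)
    for i in range(0,200,20):
        cv2.putText(im,str(u0+i),(2*i,10),0,.3,(0,0,255)); cv2.putText(im,str(v0+i),(0,2*i+4),0,.3,(0,0,255))
    ims.append(im)
cv2.imwrite('pics/c5.png',np.hstack(ims))
E
```

```text
[0.38161554 0.43814796 0.29126263] [0.45111482 0.43856908 0.45088281]
269 94 169 0
347 60 247 0
```

View pics/c5.png

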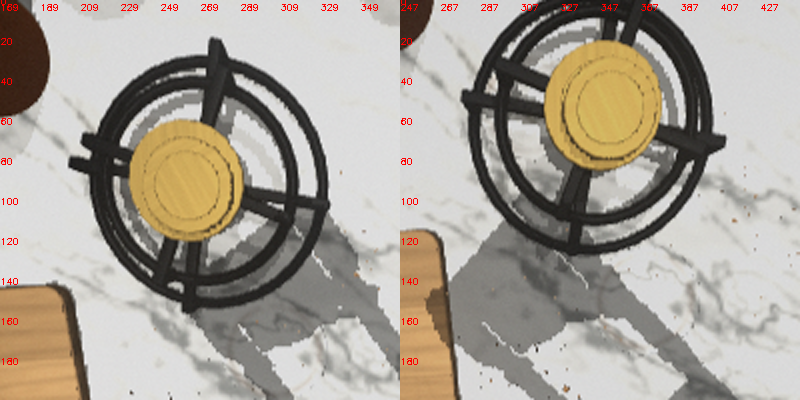

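Both views show the pile: concentric brass caps near (262,88) and (351,52), with the small ring inside the large ring and its arms turned a few degrees from the large one's. Fit all four.

```bash
cat >> h.py <<'E'
def arms(r0,r1,z,hw=.004,n=40):
    r=np.linspace(r0,r1,n); P=[]
    for k in range(4):
        a=k*np.pi/2; d=np.array([np.cos(a),np.sin(a),0]); m=np.array([-np.sin(a),np.cos(a),0])
        for s in (-hw,hw): P.append(r[:,None]*d+s*m+[0,0,z])
        P.append(r1*d+np.linspace(-hw,hw,8)[:,None]*m+[0,0,z])
    return np.vstack(P)
def rotz(P,a): return R.from_euler('z',a).apply(P)
def fityaw(cs,p,M,step=1,span=45):
    L=[(score(cs,rotz(M,np.radians(a))+[p[0],p[1],0]),a) for a in np.arange(-span,span,step)]
    return sorted(L)[::-1][:4]
def fitpose(cs,x0,M):
    f=lambda q:-score(cs,rotz(M,np.radians(q[2]))+[q[0],q[1],0])
    r=minimize(f,x0,method='Nelder-Mead',options=dict(initial_simplex=np.array(x0)+np.array([[0,0,0],[.003,0,0],[0,.003,0],[0,0,3]])))
    return np.round(r.x,4),round(-r.fun,1)
E
python3 - <<'E'
from h import *
import pickle
w=[pickle.load(open(f'w{i}.pkl','rb')) for i in (3,4)]
print('lcap',fitc(w,(.518,.405),[(.034,.099)],.01,.008),fitc(w[:1],(.518,.405),[(.034,.099)]),fitc(w[1:],(.518,.405),[(.034,.099)]))
print('scap',fitc(w,(.518,.402),[(.026,.111)],.01,.008),fitc(w[:1],(.518,.402),[(.026,.111)]),fitc(w[1:],(.518,.402),[(.026,.111)]))
ls=fitc(w,(.520,.405),[(.088,.004),(.08,.008)],.01);print('lring',ls, fitc(w,(.520,.405),[(.088,.004),(.08,.008)],.008,.008))
ss=fitc(w,(.522,.405),[(.066,.05),(.058,.054)],.01);print('sring',ss,fitc(w,(.522,.405),[(.066,.05),(.058,.054)],.008,.008))
ya=fityaw(w,ls[1:3],arms(.07,.088,.046)); yb=fityaw(w,ss[1:3],arms(.04,.066,.092)); print(ya,yb)
print(fitpose(w,[ls[1],ls[2],ya[0][1]],np.vstack([circ([(.088,.004),(.08,.008)]),arms(.07,.088,.046)])))
print(fitpose(w,[ss[1],ss[2],yb[0][1]],np.vstack([circ([(.066,.05),(.058,.054)]),arms(.045,.066,.092)])))
E
```

```text
lcap [ 2.016221e+02  5.220000e-01  4.060000e-01 -6.000000e-03] [101.4852   0.521    0.405    0.    ] [99.5577  0.522   0.405   0.    ]
scap [1.354262e+02 5.140000e-01 4.020000e-01 8.000000e-03] [64.9673  0.513   0.4     0.    ] [75.8964  0.517   0.401   0.    ]
lring [188.6625   0.524    0.406    0.    ] [ 1.913396e+02  5.250000e-01  4.070000e-01 -4.000000e-03]
sring [176.1046   0.523    0.406    0.    ] [ 1.878948e+02  5.230000e-01  4.060000e-01 -6.000000e-03]
[(np.float32(159.97614), np.int64(-9)), (np.float32(157.01361), np.int64(-10)), (np.float32(150.30827), np.int64(-8)), (np.float32(140.79358), np.int64(-16))] [(np.float32(164.35349), np.int64(-34)), (np.float32(162.0444), np.int64(-33)), (np.float32(161.44557), np.int64(-35)), (np.float32(158.46306), np.int64(-32))]
(array([ 0.5242,  0.4065, -8.9845]), np.float64(175.4))
(array([  0.5224,   0.406 , -34.4809]), np.float64(167.1))
```

```bash
python3 - <<'E'
from h import *
t=cam('top');s=cam('scene')
for z in (.3,.4,.5,.6,.7,.8):
    p=atz(t,180,109,z);q=atz(t,320,111,z); print(z,p.round(3),q.round(3),proj(s,p).round(),proj(s,q).round())
E
```

```text
0.3 [0.712 0.411 0.3  ] [0.712 0.055 0.3  ] [133. 215.] [238. 110.]
0.4 [0.682 0.374 0.4  ] [0.681 0.055 0.4  ] [143. 174.] [243.  78.]
0.5 [0.651 0.338 0.5  ] [0.65  0.056 0.5  ] [155. 125.] [250.  41.]
0.6 [0.62  0.301 0.6  ] [0.619 0.056 0.6  ] [169.  68.] [257.  -3.]
0.7 [0.589 0.265 0.7  ] [0.588 0.057 0.7  ] [186.  -1.] [267. -58.]
0.8 [0.558 0.228 0.8  ] [0.557 0.057 0.8  ] [207. -85.] [ 279. -126.]
```

Emit:
send_rows:
  deltas:
    - [[0.8,45,12,30,0],[0.8,45,12,30,0],[0.8,43,13,30,0],[0.8,0,0,30,0],[0.8,0,0,25,0],[0.8,0,0,14,0],[0.8,0,0,8,0],[0.8,0,0,4,0],[0.8,0,0,0,0],[0.8,0,0,0,0]]

```text
time_s: 5.85
tcp_pos: [0.5144, 0.4032, 0.1213]
tcp_rot: [1.0, -0.0, 0.001, -0.001]
force: [-0.2, 0.2, 0.0]
opening: 0.8
finger_force: 0.0
```

```bash
python3 - <<'E'
from h import *
c=cam('wrist','w5.png'); s=cam('scene')
u,v=proj(s,(.518,.404,.1)).astype(int); a=cv2.resize(s['img'][v-50:v+50,u-50:u+50,::-1],(400,400),interpolation=cv2.INTER_CUBIC)
u,v=proj(c,(.515,.401,.11)).astype(int); print(u,v,c['img'].shape); b=c['img'][:,u-200:u+200,::-1]
cv2.imwrite('pics/c6.png',np.hstack([a,b]))
E
```

```text
323 228 (400, 640, 3)
```

View pics/c6.png

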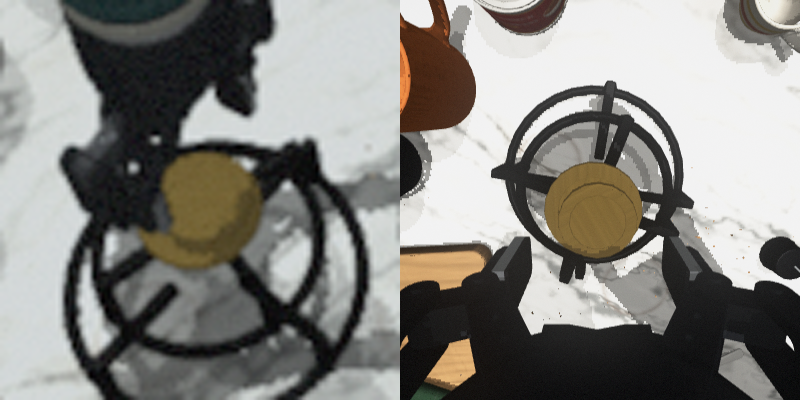

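```bash
python3 - <<'E'
from h import *
c=cam('wrist'); w=[c]
T=env.get_obs()['tcp_pos']
print(T,R.from_quat(c['attitude']).as_matrix()[:,2])
for d in (.0,.01,.019): print(d,[proj(c,T+[x,s*.034,-d]).round()-[123,0] for s in (1,-1) for x in (-.011,.011)])
print('scap',fitc(w,(.515,.401),[(.026,.111)],.01,.006),fitc(w,(.515,.401),[(.026,.111)],.01)); print('lcap',fitc(w,(.521,.405),[(.034,.099)],.01))
E
```

```text
[0.51417076 0.40298013 0.12087083] [-0.2676588   0.00178263 -0.96351211]
0.0 [array([142., 253.]), array([140., 220.]), array([252., 253.]), array([254., 220.])]
0.01 [array([145., 246.]), array([143., 214.]), array([249., 246.]), array([251., 214.])]
0.019 [array([147., 241.]), array([146., 210.]), array([247., 241.]), array([249., 210.])]
scap [ 6.49129e+01  5.20000e-01  4.03000e-01 -2.00000e-03] [59.9952  0.521   0.403   0.    ]
lcap [93.1732  0.523   0.405   0.    ]
```

```bash
python3 - <<'E'
from h import *
c=cam('wrist'); T=env.get_obs()['tcp_pos']
im=cv2.resize(c['img'][150:350,190:456,::-1],None,fx=3,fy=3,interpolation=cv2.INTER_CUBIC)
f=lambda p:tuple(int(v) for v in ((proj(c,p)-[190,150]+.5)*3))
for d,col in ((0,(255,0,0)),(.010,(0,255,0)),(.019,(0,0,255))):
    for s in (1,-1): cv2.line(im,f(T+[-.011,s*.034,-d]),f(T+[.011,s*.034,-d]),col,1)
for r,z,p,col in ((.034,.099,(.522,.405),(255,255,0)),(.026,.111,(.5205,.403),(255,0,255)),(.026,.111,(.515,.401),(0,255,255))):
    q=projN(c,circ([(r,z)])+[p[0],p[1],0]); cv2.polylines(im,[((q-[190,150]+.5)*3).astype(np.int32)],True,col,1)
cv2.imwrite('pics/c7.png',im)
E
```

```text
(no output)
```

View pics/c7.png

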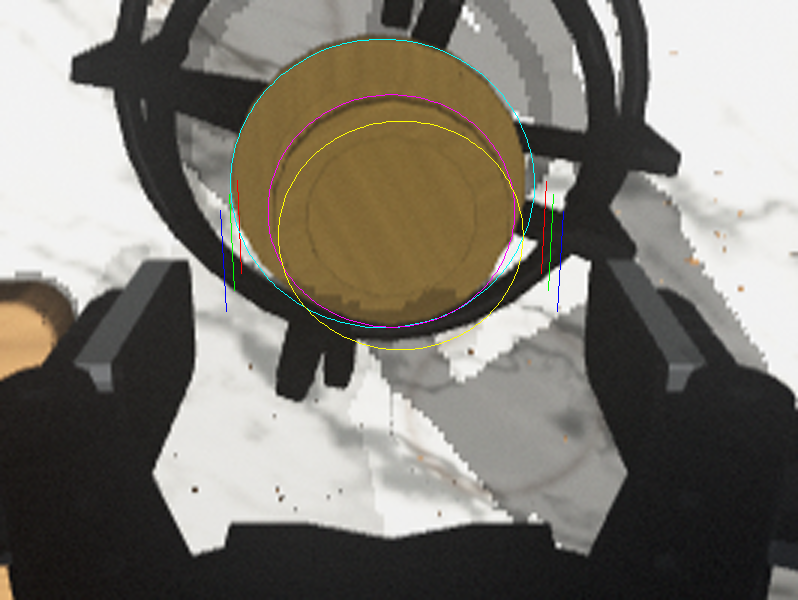

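```bash
python3 - <<'E'
from h import *
s=cam('scene'); t=cam('top'); T=env.get_obs()['tcp_pos']; o=proj(s,(.518,.404,.1)).astype(int)-50
for d in (-.03,-.01,.01,.019):
  print(d,[((proj(s,T+[x,sg*.034,-d])-o)*4).round() for sg in (1,-1) for x in (-.011,.011)])
print(env.get_obs()['joints'])
a=cv2.resize(s['img'][o[1]-30:o[1]+70,o[0]-10:o[0]+90,::-1],(600,600),interpolation=cv2.INTER_CUBIC)
for d,col in ((-.03,(255,0,0)),(0,(0,255,0)),(.019,(0,0,255))):
    for sg in (1,-1):
        q=[tuple(int(v) for v in (proj(s,T+[x,sg*.034,-d])-o+[10,30])*6) for x in (-.011,.011)]; cv2.line(a,q[0],q[1],col,1)
cv2.imwrite('pics/c8.png',a)
E
```

```text
-0.03 [array([173., 221.]), array([137., 202.]), array([249., 117.]), array([214.,  99.])]
-0.01 [array([179., 239.]), array([144., 221.]), array([253., 136.]), array([219., 118.])]
0.01 [array([185., 257.]), array([150., 238.]), array([258., 154.]), array([224., 137.])]
0.019 [array([187., 264.]), array([153., 246.]), array([260., 162.]), array([226., 145.])]
[ 6.26564814e-01  2.91847986e-01  1.74547192e+00 -1.91314867e-05
  1.10385832e+00  2.19756712e+00]
```

View pics/c8.png

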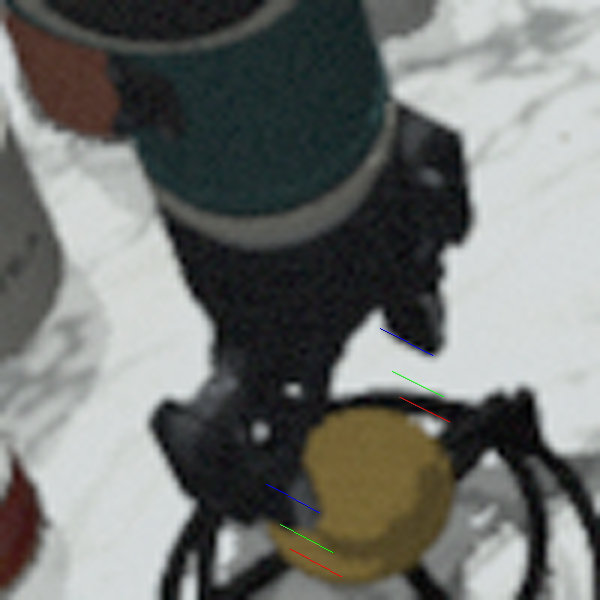

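The overlay shows the real fingertips about 28 mm behind the reported TCP at opening 0.8, in both the scene and wrist views. The text says they should be ahead of it. The small cap sits at (0.5205, 0.403). I'll lower in stages while watching force.

Emit:
send_rows:
  deltas:
    - [[0.75,6,0,8,0],[0.75,0,0,8,0],[0.75,0,0,5,0],[0.75,0,0,0,0],[0.75,0,0,0,0]]

```text
time_s: 6.78
tcp_pos: [0.5199, 0.4027, 0.0992]
tcp_rot: [1.0, -0.0, 0.0, -0.0]
force: [0.4, -1.1, 0.4]
opening: 0.751
finger_force: 0.0
```

```bash
python3 - <<'E'
from h import *
c=cam('wrist','w8.png'); T=env.get_obs()['tcp_pos']; print(T,env.get_obs()['force'])
for d in (-.03,-.02,-.01,0): print(d,[proj(c,T+[x,sg*.032,-d]).round() for sg in (1,-1) for x in (-.011,.011)])
g=cv2.cvtColor(c['img'],cv2.COLOR_RGB2GRAY)
for v in range(200,300,8): print(v,''.join('#' if x<50 else '+' if x<100 else '.' for x in g[v,215:425:3]))
E
```

```text
[0.52003946 0.40280485 0.09943697] [-0.38176274 -0.97175094 -0.02732279]
-0.03 [array([257., 280.]), array([255., 241.]), array([382., 280.]), array([385., 241.])]
-0.02 [array([261., 270.]), array([259., 233.]), array([378., 270.]), array([381., 233.])]
-0.01 [array([265., 261.]), array([263., 226.]), array([375., 261.]), array([377., 226.])]
0 [array([268., 253.]), array([266., 220.]), array([372., 253.]), array([374., 220.])]
200 ...###############+............+++++++..........+..........######+....
208 ...+#####..+.####.........+++...........+..++.....#################+..
216 ....#+####..............+........+...+........+.....++##############+#
224 ......####+................+....................+...+.....#####.......
232 .......#####........+............................+++....#####.........
240 .........+++###...................................+########++++.......
248 ....+##++++####+.................................+.#########++++##+...
256 ..###++++##########++++++++++++.......+++++++++++######.######++++##+.
264 ###++++########.#####+++++++++++++++++++++++++++####...########++++###
272 ####..+########.....+###+++++++++++++++++++++###.......+########.++###
280 ##############.........######++++++++++++...............+#############
288 #############.....+...#########...........................############
296 ############.........+####.###.............................###########
```

No contact with the TCP at z=0.099, and the wrist image again puts the tips 28 mm behind it. I'll descend about 24 mm more and close.

Emit:
send_rows:
  deltas:
    - [[0.75,0,0,8,0],[0.75,0,0,8,0],[0.75,0,0,5,0],[0.75,0,0,2,0],[0.75,0,0,0,0]]

```text
time_s: 7.45
tcp_pos: [0.5198, 0.4026, 0.0759]
tcp_rot: [1.0, -0.0, -0.0, 0.0]
force: [0.5, 0.3, 0.0]
opening: 0.748
finger_force: 0.0
```

Emit:
send_rows:
  deltas:
    - [[0.4,0,0,0,0],[0.4,0,0,0,0],[0.4,0,0,0,0],[0.4,0,0,0,0]]

```text
time_s: 7.95
tcp_pos: [0.5202, 0.4029, 0.0769]
tcp_rot: [1.0, -0.0, 0.0, -0.0]
force: [-0.8, -2.2, 5.1]
opening: 0.579
finger_force: 61.5
```

Cap gripped (61 N, tips just touching the large cap). So cap origin = TCP + 22 mm. Carrying it to the small burner.

Emit:
send_rows:
  deltas:
    - [[0.4,0,0,-20,0],[0.4,0,0,-30,0],[0.4,-6,30,-25,0],[0.4,-14,57,0,0],[0.4,-14,57,0,0],[0.4,0,57,0,0],[0.4,0,57,0,0],[0.4,0,57,0,0],[0.4,0,57,0,0],[0.4,0,57,0,0],[0.4,0,57,0,0],[0.4,0,57,0,0],[0.4,0,0,0,0],[0.4,0,0,40,0],[0.4,0,0,30,0],[0.4,0,0,20,0],[0.4,0,0,0,0],[0.4,0,0,0,0]]

```text
time_s: 10.2
tcp_pos: [0.4866, -0.1399, 0.0623]
tcp_rot: [1.0, 0.0, 0.001, 0.0]
force: [-0.1, 0.2, -0.2]
opening: 0.575
finger_force: 62.3
```

```bash
python3 - <<'E'
from h import *
c=cam('wrist','w9.png'); o=env.get_obs(); T=o['tcp_pos']; print(T,o['joints'],o['force'])
print('dish',fitc([c],(.486,-.14),[(.051,.051)],.008)); print('cap',fitc([c],T[:2],[(.026,T[2]+.034)],.008))
cv2.imwrite('pics/c9.png',cv2.resize(c['img'][100:350,180:460,::-1],None,fx=2.2,fy=2.2))
E
```

```text
[ 0.48694713 -0.14019638  0.06266198] [-3.29590568e-01  9.27608089e-02  2.10460820e+00  1.78823325e-04
  9.41866504e-01  1.24077351e+00] [ 0.46797078 -0.13663451 -0.74715151]
dish [48.6775  0.479  -0.147   0.    ]
cap [75.7833  0.4889 -0.1412  0.    ]
```

View pics/c9.png

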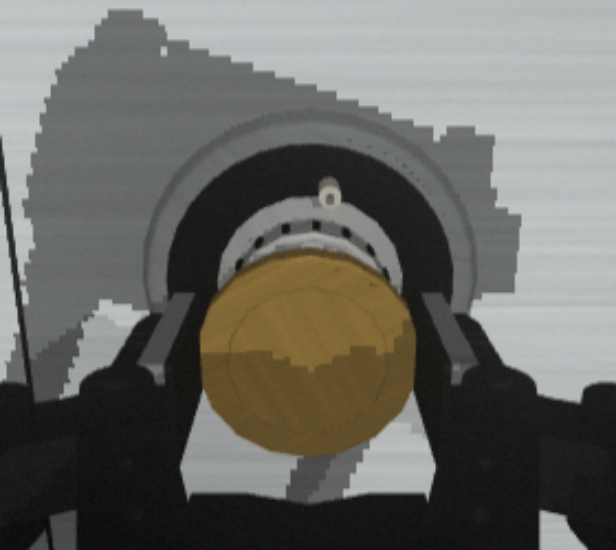

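The cap is level in the grip and centred laterally on the crown (≈308 against the dish centre of 310 in the crop). Checking x via the dish's far edge (native v≈150).

```bash
python3 - <<'E'
from h import *
c=cam('wrist'); f=lambda x,y:(180+x/2.2,100+y/2.2)
print('dish far', atz(c,*f(310,110),.051)-[.051,0,0], 'dish inner-black edge', atz(c,*f(310,143),.051), 'L/R',atz(c,*f(146,265),.051),atz(c,*f(475,265),.051))
z=env.get_obs()['tcp_pos'][2]
print('cap top/bottom/l/r',*[atz(c,*f(*p),z+.034).round(4) for p in ((308,250),(308,455),(202,350),(414,350))])
print('port crown base far',atz(c,*f(310,198),.051))
E
```

```text
dish far [ 0.48688405 -0.14071995  0.051     ] dish inner-black edge [ 0.52887213 -0.14073817  0.051     ] L/R [ 0.49318199 -0.09319033  0.051     ] [ 0.49326685 -0.18870677  0.051     ]
cap top/bottom/l/r [ 0.5134 -0.1402  0.0968] [ 0.4631 -0.1402  0.0968] [ 0.4901 -0.1167  0.0968] [ 0.4901 -0.1636  0.0968]
port crown base far [ 0.51327314 -0.1407697   0.051     ]
```

Dish (0.487,-0.141) and cap (0.488,-0.140) agree. Lowering.

Emit:
send_rows:
  deltas:
    - [[0.4,-1,1,8,0],[0.4,0,0,5,0],[0.4,0,0,4,0],[0.4,0,0,2,0],[0.4,0,0,1,0],[0.4,0,0,0,0]]

```text
time_s: 11.05
tcp_pos: [0.4847, -0.1414, 0.0442]
tcp_rot: [1.0, -0.0, -0.001, -0.0]
force: [-9.3, 3.1, 24.6]
opening: 0.577
finger_force: 64.4
```

Emit:
send_rows:
  deltas:
    - [[0.4,-1,0,-1,0],[0.75,0,0,0,0],[0.75,0,0,0,0],[0.75,0,0,0,0],[0.75,0,0,-10,0],[0.75,0,0,-40,0],[0.75,0,0,-50,0],[0.75,-30,0,-40,0],[0.75,0,0,0,0],[0.75,0,0,0,0]]

```text
time_s: 12.3
tcp_pos: [0.4537, -0.1413, 0.1822]
tcp_rot: [1.0, -0.0, 0.0, 0.0]
force: [-0.3, 0.5, 0.2]
opening: 0.749
finger_force: 0.0
```

```bash
python3 - <<'E'
from h import *
c=cam('wrist','w10.png'); o=env.get_obs(); print(o['tcp_pos'],o['force'])
p=(.487,-.14)
for z in (.070,.072,.074,.076,.079,.082): print(z,fitc([c],p,[(.026,z)],.006))
print('dish',fitc([c],p,[(.051,.051)],.006))
u,v=proj(c,(.487,-.14,.07)).astype(int); cv2.imwrite('pics/c10.png',cv2.resize(c['img'][v-50:v+50,u-60:u+60,::-1],None,fx=5,fy=5,interpolation=cv2.INTER_CUBIC)); print(u,v)
E
```

```text
[ 0.45329323 -0.14110328  0.18128435] [ 0.583319    0.47269719 -0.09470919]
0.07 [99.3845  0.483  -0.141   0.    ]
0.072 [101.6037   0.484   -0.141    0.    ]
0.074 [102.5436   0.484   -0.141    0.    ]
0.076 [102.4322   0.484   -0.141    0.    ]
0.079 [98.5423  0.484  -0.141   0.    ]
0.082 [103.0179   0.487   -0.141    0.    ]
dish [63.943  0.482 -0.139  0.   ]
318 157
```

View pics/c10.png

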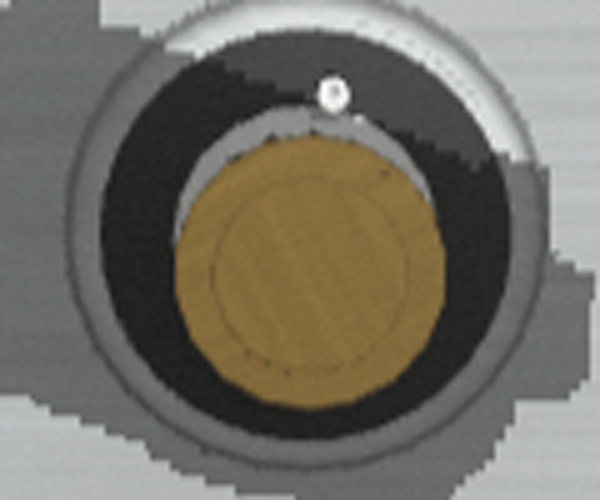

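The cap is round and flat-looking on the crown, centred near (310,272) in the crop. Height is ambiguous between 76 and 81 mm, so I'll take a side-shifted view on the way back.

Emit:
send_rows:
  deltas:
    - [[0.9,0,-55,0,0],[0.9,0,-55,0,0],[0.9,0,-50,0,0],[0.9,0,0,0,0],[0.9,0,0,0,0]]

```text
time_s: 12.98
tcp_pos: [0.4532, 0.0186, 0.1808]
tcp_rot: [1.0, 0.0, -0.001, 0.0]
force: [0.1, 0.4, 0.0]
opening: 0.899
finger_force: 0.0
```

```bash
cat > chk.py <<'E'
from h import *
def brass(c,box=None):
    hsv=cv2.cvtColor(c['img'],cv2.COLOR_RGB2HSV); m=cv2.inRange(hsv,(12,90,40),(32,255,255))
    if box is not None: k=np.zeros_like(m); u,v,s=box; k[max(v-s,0):v+s,max(u-s,0):u+s]=255; m&=k
    ct=max(cv2.findContours(m,cv2.RETR_EXTERNAL,cv2.CHAIN_APPROX_NONE)[0],key=cv2.contourArea); e=cv2.fitEllipse(ct)
    return e
E
python3 - <<'E'
from chk import *
import pickle
c=cam('wrist','w11.png'); pickle.dump(c,open('w11.pkl','wb'))
p=(.486,-.14); u,v=proj(c,(*p,.075)).astype(int); e=brass(c,(u,v,60)); print('ellipse',e)
for z in (.07,.0725,.076,.081): print(z,atz(c,*e[0],z).round(4))
for z in (.0725,.076,.081):
    q=projN(c,circ([(.026,z)])+[.484,-.141,0]); print(z,cv2.fitEllipse(q))
print('dish',fitc([c],p,[(.051,.051)],.008))
E
```

```text
ellipse ((489.2635803222656, 160.3813934326172), (51.46977233886719, 59.67303466796875), 53.13203048706055)
0.07 [ 0.4834 -0.1424  0.07  ]
0.0725 [ 0.4838 -0.1409  0.0725]
0.076 [ 0.4843 -0.1388  0.076 ]
0.081 [ 0.4851 -0.1358  0.081 ]
0.0725 ((489.5370788574219, 159.4407501220703), (50.90629959106445, 59.84019470214844), 47.77376937866211)
0.076 ((491.69952392578125, 159.97755432128906), (51.48646926879883, 60.64946365356445), 47.88954162597656)
0.081 ((494.88604736328125, 160.76812744140625), (52.338321685791016, 61.84435272216797), 48.0562744140625)
dish [62.0226  0.487  -0.138   0.    ]
```

The side view fits the seated height (silhouette mid z=72.5 mm gives y=-0.141, matching), so the small cap is seated. Back to the pile.

Emit:
send_rows:
  deltas:
    - [[1,0,-50,-15,0],[1,0,-55,-15,0],[1,0,-55,-15,0],[1,-10,-55,-15,0],[1,-10,-55,0,0],[1,0,-55,0,0],[1,0,-56,0,0],[1,0,0,0,0],[1,0,0,0,0]]

```text
time_s: 14.15
tcp_pos: [0.4345, 0.3983, 0.2413]
tcp_rot: [1.0, -0.001, -0.001, 0.001]
force: [0.3, 0.3, 0.4]
opening: 0.998
finger_force: 0.0
```

```bash
python3 - <<'E'
from chk import *
import pickle
c=cam('wrist','w12.png'); pickle.dump(c,open('w12.pkl','wb')); print(env.get_obs()['tcp_pos'])
u,v=proj(c,(.522,.405,.095)).astype(int); e=brass(c,(u,v,50)); print(e,atz(c,*e[0],.0975))
w=[pickle.load(open(f'w{i}.pkl','rb')) for i in (3,4)]+[c]
ML=np.vstack([circ([(.088,.004),(.08,.008)]),arms(.07,.088,.046)]); MS=np.vstack([circ([(.066,.05),(.058,.054)]),arms(.042,.066,.092)])
for nm,M,p in (('L',ML,(.5242,.4065)),('S',MS,(.5224,.406))):
    r=sorted([fitpose(w,[*p,a],M)[::-1] for a in range(-45,45,6)],key=lambda q:-q[0])[:6]; print(nm,[(s,q) for s,q in r])
im=cv2.resize(c['img'][max(v-90,0):v+110,u-110:u+110,::-1],None,fx=3,fy=3,interpolation=cv2.INTER_CUBIC)
cv2.imwrite('pics/c11.png',im[:600]); print(u,v)
E
```

```text
[0.43455657 0.39791057 0.24155637]
((311.843994140625, 98.31829071044922), (64.94215393066406, 68.98046875), 179.15939331054688) [0.52255836 0.40607724 0.0975    ]
L [(np.float64(276.4), array([ 0.5243,  0.4064, -9.1164])), (np.float64(255.4), array([ 0.5242,  0.4063, -2.6418])), (np.float64(255.3), array([ 0.5242,  0.4065, -2.6207])), (np.float64(253.0), array([  0.5242,   0.4064, -15.7018])), (np.float64(250.0), array([  0.5242,   0.4066, -27.6393])), (np.float64(250.0), array([  0.5243,   0.4066, -27.5896]))]
S [(np.float64(259.1), array([  0.5229,   0.4058, -32.6453])), (np.float64(259.1), array([  0.5229,   0.4057, -32.6343])), (np.float64(259.1), array([  0.5229,   0.4057, -32.6754])), (np.float64(258.7), array([ 0.5227,  0.4058, 57.4323])), (np.float64(254.3), array([  0.5227,   0.4058, -46.4517])), (np.float64(254.3), array([ 0.5228,  0.4058, 43.5427]))]
312 99
```

View pics/c11.png

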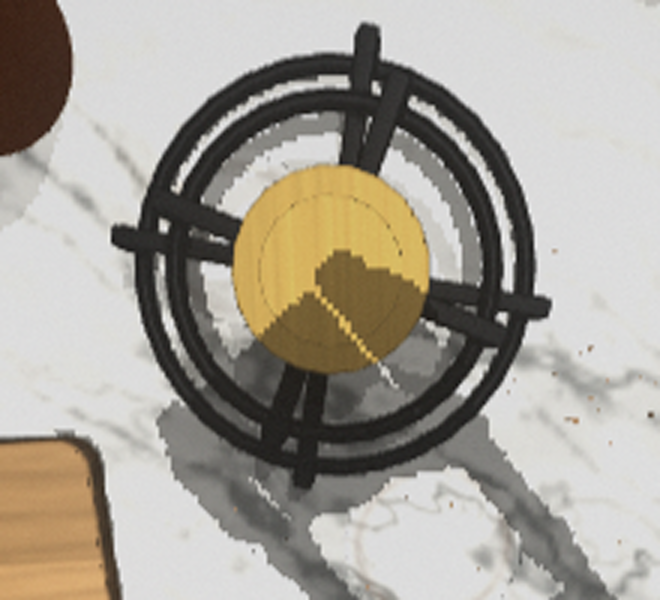

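Small-support arm tips are at about (400,75), (505,335), (270,450) and (160,200), giving yaw ≈ -20°. The large support is at -9°, consistent with its fit. I'll grip the large cap with the jaws at 45° between the small support's arms, turning the tool -25°.

Emit:
send_rows:
  deltas:
    - [[1,44,-4,20,0],[1,44,-4,20,0],[1,0,0,20,-8.4],[1,0,0,20,-8.3],[1,0,0,20,-8.3],[1,0,0,30,0],[1,0,0,25,0],[1,0,0,15,0],[1,0,0,8,0],[1,0,0,4,0],[1,0,0,0,0],[0.5,0,0,0,0],[0.5,0,0,0,0],[0.5,0,0,0,0],[0.5,0,0,0,0]]

```text
time_s: 16.08
tcp_pos: [0.5226, 0.4082, 0.0619]
tcp_rot: [0.976, 0.216, 0.001, -0.0]
force: [-1.4, -1.3, 6.2]
opening: 0.762
finger_force: 65.0
```

Emit:
send_rows:
  deltas:
    - [[0.5,0,0,-10,0],[0.5,0,0,-30,0],[0.5,0,0,-30,8.4],[0.5,0,0,-10,8.3],[0.5,0,0,0,8.3],[0.5,-18,45,0,0],[0.5,-18,56,0,0],[0.5,0,56,0,0],[0.5,0,56,0,0],[0.5,0,56,0,0],[0.5,0,56,0,0],[0.5,0,56,0,0],[0.5,0,56,0,0],[0.5,0,56,0,0],[0.5,0,56,0,0],[0.5,0,56,0,0],[0.5,0,56,0,0],[0.5,0,55,0,0],[0.5,0,0,0,0],[0.5,0,0,0,0]]

```text
time_s: 18.58
tcp_pos: [0.4853, -0.3079, 0.1399]
tcp_rot: [1.0, -0.001, -0.0, -0.001]
force: [-0.3, 0.0, -0.9]
opening: 0.765
finger_force: 66.9
```

Emit:
send_rows:
  deltas:
    - [[0.5,0,0,30,0],[0.5,0,0,25,0],[0.5,0,0,20,0],[0.5,0,0,0,0],[0.5,0,0,0,0]]

```text
time_s: 19.2
tcp_pos: [0.4864, -0.3083, 0.066]
tcp_rot: [1.0, 0.0, 0.0, 0.0]
force: [0.0, -1.6, -0.6]
opening: 0.763
finger_force: 66.9
```

```bash
python3 - <<'E'
from chk import *
c=cam('wrist','w13.png'); o=env.get_obs(); T=o['tcp_pos']; print(T,o['opening'],o['force'])
u,v=proj(c,(T[0],T[1],T[2]+.034)).astype(int); e=brass(c,(u,v,80)); print(e)
for h in (.034,.037): print(h,atz(c,*e[0],T[2]+h))
print('dish full',fitc([c],(.486,-.308),[(.073,.051)],.006))
# dish far edge only
a=np.radians(np.arange(-50,51,2)); M=np.stack([.073*np.cos(a),.073*np.sin(a),0*a+.051],1); M2=np.stack([.03*np.cos(a),.03*np.sin(a),0*a+.051],1)
L=[(score([c],M+[.486+x,-.308+y,0]),x,y) for x in np.arange(-.01,.0101,.001) for y in np.arange(-.01,.0101,.001)]; print(sorted(L)[::-1][:4])
E
```

```text
[ 0.486687   -0.30863842  0.06643249] 0.7637164747731817 [-0.12067439  0.18419185 -1.04528091]
((319.43487548828125, 260.89898681640625), (123.8677749633789, 133.96771240234375), 90.6599349975586)
0.034 [ 0.48877305 -0.30795237  0.10043249]
0.037 [ 0.49038151 -0.30795334  0.10343249]
dish full [59.8199  0.486  -0.309   0.    ]
[(np.float32(92.6824), np.float64(-0.008000000000000002), np.float64(-0.008000000000000002)), (np.float32(91.94478), np.float64(-0.009000000000000001), np.float64(-0.007000000000000003)), (np.float32(89.77651), np.float64(-0.009000000000000001), np.float64(-0.006000000000000004)), (np.float32(87.6938), np.float64(-0.01), np.float64(-0.004000000000000005))]
```

Emit:
send_rows:
  deltas:
    - [[0.5,-2,0,10,0],[0.5,0,0,7,0],[0.5,0,0,4,0],[0.5,0,0,3,0],[0.5,0,0,0,0],[0.5,0,0,0,0]]

```text
time_s: 20.0
tcp_pos: [0.4844, -0.309, 0.0416]
tcp_rot: [1.0, -0.0, 0.001, 0.001]
force: [2.9, -2.0, -0.3]
opening: 0.761
finger_force: 67.0
```

Emit:
send_rows:
  deltas:
    - [[0.5,0,0,1.5,0],[0.5,0,0,1.5,0],[0.5,0,0,0,0],[0.5,0,0,0,0]]

```text
time_s: 20.5
tcp_pos: [0.4845, -0.3091, 0.0414]
tcp_rot: [1.0, -0.0, 0.001, 0.001]
force: [-4.0, 0.6, 16.1]
opening: 0.762
finger_force: 68.6
```

Emit:
send_rows:
  deltas:
    - [[0.5,0,0,-1.5,0],[0.95,0,0,0,0],[0.95,0,0,0,0],[0.95,0,0,0,0],[0.95,0,0,-15,0],[0.95,0,0,-45,0],[0.95,-15,0,-45,0],[0.95,-15,0,-40,0],[0.95,0,0,0,0],[0.95,0,0,0,0]]

```text
time_s: 21.75
tcp_pos: [0.4536, -0.3083, 0.185]
tcp_rot: [1.0, -0.0, 0.0, 0.0]
force: [-0.3, -0.7, 0.0]
opening: 0.948
finger_force: 0.0
```

```bash
cat >> chk.py <<'E'
def capcheck(c,p,r,zs=(.064,.069)):
    u,v=proj(c,(*p,.073)).astype(int); e=brass(c,(u,v,60)); print('ellipse',np.round(e[0],1),np.round(e[1],1),round(e[2]))
    for z in zs: # silhouette of the disc
        q=projN(c,circ([(r,z+.005),(r,z+.012)])+[p[0],p[1],0]); h=cv2.convexHull(q.astype(np.float32)); E=cv2.fitEllipse(h); d=np.array(e[0])-E[0]; print(z,np.round(E[0],1),np.round(E[1],1),'-> xy',atz(c,*e[0],z+.009).round(4))
E
python3 - <<'E'
from chk import *
c=cam('wrist','w14.png'); print(env.get_obs()['tcp_pos']); capcheck(c,(.486,-.308),.034); print('dish',fitc([c],(.486,-.308),[(.073,.051)],.006))
E
```

```text
[ 0.45321473 -0.30788232  0.18392139]
ellipse [320.2 160.3] [69.8 70. ] 19
0.064 [319.6 157.3] [72.1 72.2] -> xy [ 0.4838 -0.3086  0.073 ]
0.069 [319.6 158. ] [73.4 73.5] -> xy [ 0.4846 -0.3086  0.078 ]
dish [64.5537  0.482  -0.302   0.    ]
```

Emit:
send_rows:
  deltas:
    - [[0.95,0,-55,0,0],[0.95,0,-55,0,0],[0.95,0,-50,0,0],[0.95,0,0,0,0],[0.95,0,0,0,0]]

```text
time_s: 22.42
tcp_pos: [0.4534, -0.1482, 0.1836]
tcp_rot: [1.0, 0.0, -0.001, -0.0]
force: [0.8, 0.1, -0.1]
opening: 0.946
finger_force: 0.0
```

```bash
python3 - <<'E'
from chk import *
c=cam('wrist','w15.png'); print(env.get_obs()['tcp_pos']); capcheck(c,(.486,-.308),.034); capcheck(c,(.485,-.14),.026);print('dish',fitc([c],(.486,-.308),[(.073,.051)],.006))
E
```

```text
[ 0.45349942 -0.14876866  0.18380677]
ellipse [488.8 159.9] [67.  77.1] 52
0.064 [489.2 156.7] [69.5 80.2] -> xy [ 0.4841 -0.3084  0.073 ]
0.069 [492.2 157.4] [70.7 81.8] -> xy [ 0.4848 -0.3054  0.078 ]
ellipse [312.4 160.3] [53.2 53.6] 166
0.064 [311.3 158.3] [55.3 55.7] -> xy [ 0.4835 -0.141   0.073 ]
0.069 [311.1 159.1] [56.3 56.7] -> xy [ 0.4842 -0.1411  0.078 ]
dish [55.4437  0.487  -0.31    0.    ]
```

The large cap is seated too (z=64 mm makes both views agree on y=-0.3085). Refining the small support pose near yaw -20°.

```bash
python3 - <<'E'
from chk import *
import pickle
w=[pickle.load(open(f'w{i}.pkl','rb')) for i in (3,4,12)]
MS=np.vstack([circ([(.066,.05),(.058,.054)]),arms(.042,.066,.092)]); A=arms(.042,.066,.092)
for a in (-24,-20,-16): print(fitpose(w,[.5228,.4058,a],MS),fitpose(w,[.5228,.4058,a],A))
c=w[2]; g=lambda x,y:(312-110+(x+.5)/3-.5,9+(y+.5)/3-.5)
for p in ((400,75),(505,335),(270,450),(160,200)): print(atz(c,*g(*p),.092).round(4))
print(env.get_obs()['joints'])
E
```

```text
(array([  0.5225,   0.4058, -21.0248]), np.float64(236.8)) (array([  0.5221,   0.4058, -21.1053]), np.float64(200.8))
(array([  0.5225,   0.4058, -21.0024]), np.float64(236.8)) (array([  0.5221,   0.4058, -21.1208]), np.float64(200.8))
(array([ 0.5227,  0.4059, -8.7899]), np.float64(252.1)) (array([ 0.5223,  0.406 , -8.7987]), np.float64(229.5))
[0.5822 0.3833 0.092 ]
[0.501  0.3455 0.092 ]
[0.4609 0.4286 0.092 ]
[0.5448 0.4632 0.092 ]
[-3.68836181e-01 -9.36209042e-02  2.04562864e+00 -4.80954287e-04
  1.19104552e+00  1.20244074e+00]
```

Pose: centre (0.5225,0.4058), yaw -21°. I'll pinch the arm pointing to 249° at (0.5064,0.3638) with the tool turned -69°.

Emit:
send_rows:
  deltas:
    - [[0.45,0,-50,0,0],[0.45,0,-55,0,0],[0.45,0,-55,0,0],[0.45,0,-55,0,0],[0.45,0,-55,0,0],[0.45,13,-55,0,0],[0.45,20,-55,0,0],[0.45,20,-55,0,0],[0.45,0,-55,0,0],[0.45,0,-22,0,0],[0.45,0,0,10,-9.9],[0.45,0,0,10,-9.9],[0.45,0,0,10,-9.9],[0.45,0,0,10,-9.9],[0.45,0,0,10,-9.8],[0.45,0,0,10,-9.8],[0.45,0,0,0,-9.8],[0.45,0,0,0,0],[0.45,0,0,0,0]]

```text
time_s: 24.85
tcp_pos: [0.5075, 0.3629, 0.1247]
tcp_rot: [0.825, 0.565, -0.0, 0.0]
force: [0.2, 0.3, -0.1]
opening: 0.45
finger_force: 0.0
```

```bash
python3 - <<'E'
from chk import *
import pickle
c=cam('wrist','w16.png'); o=env.get_obs(); T=o['tcp_pos']; Q=R.from_quat(o['tcp_rot']); print(T,Q.as_matrix().round(3)[:,:2])
pickle.dump(c,open('w16.pkl','wb'))
A=arms(.03,.066,.092); MS=np.vstack([circ([(.066,.05),(.058,.054)]),A])
for M in (A,MS): print(fitpose([c],[.5225,.4058,-21],M))
print('rel tool mm',Q.inv().apply(np.array([.5064,.3638,T[2]])-T)*1000)
E
```

```text
[0.50742786 0.36309706 0.12478764] [[ 0.362  0.932]
 [ 0.932 -0.362]
 [ 0.     0.   ]]
(array([  0.5238,   0.407 , -21.0465]), np.float64(74.5))
(array([  0.5232,   0.4063, -20.7965]), np.float64(65.8))
rel tool mm [ 2.83663962e-01 -1.21249441e+00 -2.40317046e-04]
```

Emit:
send_rows:
  deltas:
    - [[0.45,1,0,20,0],[0.45,0,0,20,0],[0.45,0,0,12,0],[0.45,0,0,6,0],[0.45,0,0,3,0],[0.45,0,0,0,0],[0.0,0,0,0,0],[0,0,0,0,0],[0,0,0,0,0],[0,0,0,0,0],[0,0,0,0,0]]

```text
time_s: 26.28
tcp_pos: [0.5076, 0.3648, 0.0644]
tcp_rot: [0.824, 0.566, 0.0, 0.0]
force: [-0.9, -0.1, 5.0]
opening: 0.068
finger_force: 59.1
```

Emit:
send_rows:
  deltas:
    - [[0,0,0,-10,0],[0,0,0,-25,0],[0,0,0,-30,0],[0,0,0,-30,0],[0,0,0,0,0],[0,0,0,0,0]]

```text
time_s: 27.02
tcp_pos: [0.5063, 0.3639, 0.157]
tcp_rot: [0.824, 0.566, -0.001, 0.0]
force: [-0.7, -0.5, -3.8]
opening: 0.073
finger_force: 58.7
```

```bash
python3 - <<'E'
from chk import *
c=cam('wrist','w17.png'); o=env.get_obs(); T=o['tcp_pos']; Q=R.from_quat(o['tcp_rot']); print(T,o['force'],o['torque'],o['finger_force'])
d=T[2]-.0644; A=arms(.03,.066,.092+d); MS=np.vstack([circ([(.066,.05+d),(.058,.054+d)]),A])
C0=(T+Q.apply([.0445,0,0]))[:2]; print(C0)
for M in (A,MS):
    f=fitpose([c],[*C0,-21],M); print(f, 'tool frame',Q.inv().apply(np.array([f[0][0],f[0][1],T[2]])-T)*1000)
cv2.imwrite('pics/c12.png',c['img'][:,:,::-1])
E
```

```text
[0.50594034 0.3636604  0.15638184] [-0.06764645 -0.80776009 -3.9385674 ] [-0.07482279  0.06288878 -0.01436798] 58.713664412498474
[0.52190424 0.40519816]
(array([  0.5235,   0.4059, -21.2267]), np.float64(61.8)) tool frame [45.7271612   1.23745831 -0.14257121]
(array([  0.5231,   0.4057, -21.5278]), np.float64(56.7)) tool frame [45.39697893  0.93583451 -0.14091296]
```

View pics/c12.png

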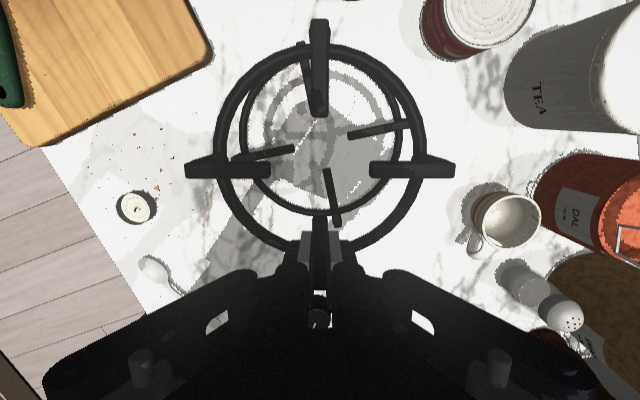

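The support is held level by its arm, with the ring centred ahead of the grip at about (320,165). The large support is alone below at its old pose. Carrying it to the small burner.

Emit:
send_rows:
  deltas:
    - [[0,-30,9,0,0],[0,-54,16.5,0,0],[0,-54,16.5,0,0],[0,-54,16.5,0,0],[0,-54,16.5,0,0],[0,-54,16.5,0,0],[0,-54,16.5,0,0],[0,-54,16.5,0,0],[0,-54,16.5,0,0],[0,-40,12.5,0,0],[0,-21,7,0,0],[0,0,0,20,0],[0,0,0,20,0],[0,0,0,0,0],[0,0,0,0,0]]

```text
time_s: 28.95
tcp_pos: [0.4692, -0.181, 0.1183]
tcp_rot: [0.824, 0.566, -0.0, -0.0]
force: [0.1, 0.4, -2.2]
opening: 0.068
finger_force: 58.8
```

```bash
cat > held.py <<'E'
from chk import *
def held(zg,C,r_ring,rarm,yaw,L,hg,burner,rc,save):
    c=cam('wrist',save); o=env.get_obs(); T=o['tcp_pos']; Q=R.from_quat(o['tcp_rot']); d=T[2]-zg+hg
    A=arms(rarm[0],rarm[1],.046+d); M=np.vstack([circ([(r_ring,.004+d),(r_ring-.008,.008+d)]),A])
    C0=(T+Q.apply([L,0,0]))[:2]; f=fitpose([c],[*C0,yaw],M)
    print('TCP',T,'force',o['force'],'support',f)
    u,v=proj(c,(*burner,.073)).astype(int); print('burner px',u,v)
    try:
        e=brass(c,(u,v,45)); p=atz(c,*e[0],.073); print('cap',np.round(e[0],1),np.round(e[1],1),p); 
        t=np.array([p[0],p[1],0]); 
    except Exception as ex: print(ex); t=np.array([*burner,0])
    for tt in (t,np.array([*burner,0])): print('move tool mm',Q.inv().apply(tt-[f[0][0],f[0][1],0])[:2]*1000)
E
python3 - <<'E'
from held import *
held(.0644,None,.066,(.03,.066),-21,.0455,.046,(.485,-.14),.026,'w18.png')
E
```

```text
TCP [ 0.4697724  -0.18119761  0.11896351] force [ 0.7167086   0.36448358 -2.64381635] support (array([  0.4874,  -0.1393, -20.4402]), np.float64(55.5))
burner px 317 153
cap [315.7 155.2] [71.  71.5] [ 0.48334681 -0.14057043  0.073     ]
move tool mm [-2.63879433 -3.32853206]
move tool mm [-1.51371657 -1.98963857]
```

Emit:
send_rows:
  deltas:
    - [[0,-2,-2.5,15,0],[0,0,0,15,0],[0,0,0,12,0],[0,0,0,6,0],[0,0,0,4,0],[0,0,0,0,0],[0,0,0,0,0]]

```text
time_s: 29.88
tcp_pos: [0.4669, -0.1824, 0.0671]
tcp_rot: [0.824, 0.566, 0.0, 0.0]
force: [0.1, -0.6, -1.8]
opening: 0.065
finger_force: 58.8
```

Emit:
send_rows:
  deltas:
    - [[0,0,0,2,0],[0,0,0,1,0],[0,0,0,0,0]]

```text
time_s: 30.25
tcp_pos: [0.4672, -0.1827, 0.0655]
tcp_rot: [0.824, 0.566, 0.0, 0.001]
force: [-3.2, 0.2, 6.6]
opening: 0.064
finger_force: 60.0
```

Emit:
send_rows:
  deltas:
    - [[0,0,0,1,0],[0,0,0,0,0],[0.3,0,0,0,0],[0.45,0,0,0,0],[0.45,0,0,0,0],[0.45,0,0,-15,0],[0.45,0,0,-40,0],[0.45,0,0,-40,0],[0.45,0,0,0,0],[0.45,0,0,0,0]]

```text
time_s: 31.5
tcp_pos: [0.4663, -0.1821, 0.1579]
tcp_rot: [0.824, 0.566, 0.0, 0.0]
force: [0.1, 0.1, -0.5]
opening: 0.449
finger_force: 0.0
```

```bash
cat >> chk.py <<'E'
def supcheck(cs,p,yaw,R_,ra,base=.045):
    for b in (base-.003,base,base+.003,base+.006,base+.009):
        M=np.vstack([circ([(R_,b+.004),(R_-.008,b+.008)]),arms(*ra,b+.046)]); print(b,fitpose(cs,[*p,yaw],M),'sep',[fitpose([c],[*p,yaw],M)[0].tolist() for c in cs])
E
python3 - <<'E'
from chk import *
import pickle
c=cam('wrist','w19.png'); pickle.dump(c,open('w19.pkl','wb')); print(env.get_obs()['tcp_pos'])
supcheck([c],(.485,-.14),-21,.066,(.03,.066)); capcheck(c,(.485,-.14),.026)
E
```

```text
[ 0.46569883 -0.18182061  0.15696905]
0.041999999999999996 (array([  0.4842,  -0.1419, -20.8062]), np.float64(96.3)) sep [[0.4842, -0.1419, -20.8062]]
0.045 (array([  0.4843,  -0.1416, -20.7778]), np.float64(93.7)) sep [[0.4843, -0.1416, -20.7778]]
0.048 (array([  0.4845,  -0.1416, -20.8176]), np.float64(82.1)) sep [[0.4845, -0.1416, -20.8176]]
0.051 (array([  0.4844,  -0.1403, -20.7316]), np.float64(69.9)) sep [[0.4844, -0.1403, -20.7316]]
0.054 (array([  0.4847,  -0.1401, -20.7028]), np.float64(61.6)) sep [[0.4847, -0.1401, -20.7028]]
ellipse [318.9 147.1] [59.7 60.5] 169
0.064 [320.5 144.9] [62.1 62.8] -> xy [ 0.4833 -0.1407  0.073 ]
0.069 [320.5 145.5] [63.4 64.1] -> xy [ 0.4835 -0.1403  0.078 ]
```

Support best fits base height 42–45 mm, concentric with the cap, so it stands flat. Next the large support: pinch the 261° arm.

Emit:
send_rows:
  deltas:
    - [[0.45,30,-8,-10,0],[0.45,54,-15.5,0,0],[0.45,54,-15.5,0,0],[0.45,54,-15.5,0,0],[0.45,54,-15.5,0,0],[0.45,54,-15.5,0,0],[0.45,54,-15.5,0,0],[0.45,54,-15.5,0,0],[0.45,54,-15.5,0,0],[0.45,40,-9,0,0],[0.45,19,-5,0,0],[0.45,0,0,10,-6],[0.45,0,0,20,-6],[0.45,0,0,0,0],[0.45,0,0,0,0]]

```text
time_s: 33.42
tcp_pos: [0.5169, 0.3559, 0.1375]
tcp_rot: [0.761, 0.648, -0.0, -0.0]
force: [0.0, 0.2, 0.2]
opening: 0.449
finger_force: 0.0
```

```bash
python3 - <<'E'
from chk import *
import pickle
c=cam('wrist','w20.png'); o=env.get_obs(); T=o['tcp_pos']; Q=R.from_quat(o['tcp_rot']); print(T,np.degrees(np.arctan2(*Q.as_matrix()[[1,0],0])))
A=arms(.03,.088,.046); M=np.vstack([circ([(.088,.004),(.08,.008)]),A])
for m in (A,M):
    f=fitpose([c],[.5243,.4064,-9],m); a=np.radians(f[0][2]-90); p=np.array([f[0][0]+.05*np.cos(a),f[0][1]+.05*np.sin(a),T[2]]); print(f,p,'tool',Q.inv().apply(p-T)*1000)
E
```

```text
[0.51734359 0.35621264 0.13818981] 80.87281524160325
(array([ 0.5248,  0.4069, -9.1328]), np.float64(109.0)) [0.51686383 0.35753384 0.13818981] tool [ 1.22837782e+00 -6.83261944e-01 -6.64148066e-05]
(array([ 0.5249,  0.4066, -9.3859]), np.float64(104.8)) [0.51674584 0.35726938 0.13818981] tool [ 9.48548364e-01 -7.57810745e-01 -1.36771178e-04]
```

Pose agrees. Descend 120 mm (TCP→0.018) and pinch.

Emit:
send_rows:
  deltas:
    - [[0.45,1,-0.5,35,0],[0.45,0,0,35,0],[0.45,0,0,25,0],[0.45,0,0,15,0],[0.45,0,0,7,0],[0.45,0,0,3,0],[0.45,0,0,0,0],[0,0,0,0,0],[0,0,0,0,0],[0,0,0,0,0],[0,0,0,0,0],[0,0,0,0,0]]

```text
time_s: 34.98
tcp_pos: [0.5173, 0.3578, 0.0185]
tcp_rot: [0.76, 0.649, 0.001, 0.0]
force: [-0.5, -1.0, 5.4]
opening: 0.067
finger_force: 60.9
```

Emit:
send_rows:
  deltas:
    - [[0,0,0,-10,0],[0,0,0,-30,0],[0,0,0,-35,0],[0,0,0,-35,0],[0,0,0,-20,0],[0,0,0,0,0],[0,0,0,0,0]]

```text
time_s: 35.85
tcp_pos: [0.5155, 0.3569, 0.1457]
tcp_rot: [0.761, 0.649, -0.002, -0.0]
force: [-1.1, -0.9, -4.0]
opening: 0.069
finger_force: 59.8
```

```bash
python3 - <<'E'
from held import *
held(.0185,None,.088,(.03,.088),-9,.05,0,(.485,-.14),.026,'w21.png')
E
```

```text
TCP [0.51522863 0.35672228 0.14527497] force [-0.59783172 -0.67585422 -3.40077391] support (array([ 0.5254,  0.406 , -8.9851]), np.float64(60.2))
burner px 354 562
max() iterable argument is empty
move tool mm [-545.58057224   45.69712977]
move tool mm [-545.58057224   45.69712977]
```

Emit:
send_rows:
  deltas:
    - [[0,-15,1.5,-20,0],[0,-35,3.6,0,0],[0,-55,5.6,0,0],[0,-55,5.6,0,0],[0,-55,5.6,0,0],[0,-55,5.6,0,0],[0,-55,5.6,0,0],[0,-55,5.6,0,0],[0,-55,5.6,0,0],[0,-55,5.6,0,0],[0,-55,5.6,0,0],[0,-55,5.6,0,0],[0,-55,5.6,0,0],[0,-40,4.2,0,0],[0,-16.6,2,0,0],[0,0,0,20,0],[0,0,0,20,0],[0,0,0,0,0],[0,0,0,0,0]]

```text
time_s: 38.28
tcp_pos: [0.4772, -0.3554, 0.1271]
tcp_rot: [0.76, 0.65, -0.0, -0.001]
force: [0.9, -0.5, -2.8]
opening: 0.066
finger_force: 59.9
```

```bash
python3 - <<'E'
from held import *
held(.0185,None,.088,(.03,.088),-9,.05,0,(.4845,-.3085),.034,'w22.png')
E
```

```text
TCP [ 0.47763869 -0.35591927  0.12790143] force [-0.60831723  0.74131515 -2.77191924] support (array([ 0.4868, -0.3063, -8.5815]), np.float64(53.1))
burner px 317 147
cap [315.5 146.1] [89.9 91.1] [ 0.48333465 -0.3076315   0.073     ]
move tool mm [-1.85410955 -3.21618324]
move tool mm [-2.53085529 -1.92996667]
```

Emit:
send_rows:
  deltas:
    - [[0,-2,-2.5,20,0],[0,0,0,15,0],[0,0,0,14,0],[0,0,0,8,0],[0,0,0,4,0],[0,0,0,2,0],[0,0,0,1,0],[0,0,0,0,0]]

```text
time_s: 39.33
tcp_pos: [0.4747, -0.3585, 0.0643]
tcp_rot: [0.761, 0.649, 0.0, 0.0]
force: [-1.4, -0.2, -2.8]
opening: 0.068
finger_force: 60.0
```

Emit:
send_rows:
  deltas:
    - [[0,0,0,0.5,0],[0,0,0,0,0]]

```text
time_s: 39.58
tcp_pos: [0.4747, -0.3586, 0.0638]
tcp_rot: [0.76, 0.649, 0.0, 0.001]
force: [-0.8, -1.2, -1.3]
opening: 0.067
finger_force: 60.2
```

Emit:
send_rows:
  deltas:
    - [[0,0,0,1,0],[0,0,0,0,0],[0.3,0,0,0,0],[0.45,0,0,0,0],[0.45,0,0,0,0],[0.45,0,0,-15,0],[0.45,0,0,-40,0],[0.45,0,0,-45,0],[0.45,0,0,0,0],[0.45,0,0,0,0]]

```text
time_s: 40.83
tcp_pos: [0.4744, -0.3582, 0.1628]
tcp_rot: [0.761, 0.649, 0.0, 0.0]
force: [0.1, -0.1, 0.0]
opening: 0.447
finger_force: 0.0
```

```bash
python3 - <<'E'
from chk import *
c=cam('wrist','w23.png'); print(env.get_obs()['tcp_pos'],env.get_obs()['force'])
supcheck([c],(.485,-.308),-9,.088,(.03,.088)); capcheck(c,(.485,-.308),.034); supcheck([c],(.485,-.141),-21,.066,(.03,.066))
E
```

```text
[ 0.47377029 -0.35769599  0.16156487] [0.28024256 1.04912216 0.10535871]
0.041999999999999996 (array([ 0.4838, -0.3102, -8.6755]), np.float64(91.2)) sep [[0.4838, -0.3102, -8.6755]]
0.045 (array([ 0.4838, -0.3103, -8.9321]), np.float64(81.9)) sep [[0.4838, -0.3103, -8.9321]]
0.048 (array([ 0.484 , -0.3112, -8.6654]), np.float64(68.2)) sep [[0.484, -0.3112, -8.6654]]
0.051 (array([ 0.4847, -0.3061, -8.8297]), np.float64(58.4)) sep [[0.4847, -0.3061, -8.8297]]
0.054 (array([ 0.4848, -0.305 , -8.6658]), np.float64(60.3)) sep [[0.4848, -0.305, -8.6658]]
ellipse [318.5 138.6] [75.7 77.3] 179
0.064 [320.6 137.1] [80.1 81.7] -> xy [ 0.4832 -0.308   0.073 ]
0.069 [320.6 137.4] [81.8 83.3] -> xy [ 0.4832 -0.3076  0.078 ]
0.041999999999999996 (array([  0.4842,  -0.1418, -20.0521]), np.float64(10.2)) sep [[0.4842, -0.1418, -20.0521]]
0.045 (array([  0.4838,  -0.1429, -15.5515]), np.float64(10.7)) sep [[0.4838, -0.1429, -15.5515]]
0.048 (array([  0.4843,  -0.144 , -11.437 ]), np.float64(11.0)) sep [[0.4843, -0.144, -11.437]]
0.051 (array([  0.4842,  -0.1448, -15.9975]), np.float64(10.4)) sep [[0.4842, -0.1448, -15.9975]]
0.054 (array([  0.4843,  -0.1457, -15.7759]), np.float64(10.1)) sep [[0.4843, -0.1457, -15.7759]]
```

Large support is down and concentric with its cap. Now the knob: turn the tool back (+81°) and go over it.

Emit:
send_rows:
  deltas:
    - [[0.75,0,0,-5,10.1],[0.75,0,0,-5,10.1],[0.75,0,0,-5,10.1],[0.75,0,0,-5,10.1],[0.75,0,0,-5,10.1],[0.75,0,0,0,10.1],[0.75,0,0,0,10.1],[0.75,0,0,0,10.3],[0.75,-10,-55,0,0],[0.75,-10,-55,0,0],[0.75,-10,-55,0,0],[0.75,-10,-55,0,0],[0.75,-10,-55,0,0],[0.75,-10,-55,0,0],[0.75,-10,-55,0,0],[0.75,-4,-55,0,0],[0.75,0,-55,0,0],[0.75,0,-55,0,0],[0.75,0,0,0,0],[0.75,0,0,0,0]]

```text
time_s: 43.38
tcp_pos: [0.3994, 0.1913, 0.1857]
tcp_rot: [1.0, 0.0, -0.001, 0.001]
force: [-0.1, -0.3, -0.6]
opening: 0.75
finger_force: 0.0
```

```bash
cat > knob.py <<'E'
from h import *
def dark(c,u,v,s):
    g=cv2.cvtColor(c['img'],cv2.COLOR_RGB2GRAY)[v-s:v+s,u-s:u+s]; m=(g<75).astype(np.uint8)
    n,l,st,ce=cv2.connectedComponentsWithStats(m); i=1+np.argmax(st[1:,4]); 
    ct=max(cv2.findContours((l==i).astype(np.uint8),cv2.RETR_EXTERNAL,cv2.CHAIN_APPROX_NONE)[0],key=cv2.contourArea)
    e=cv2.fitEllipse(cv2.convexHull(ct)); return (e[0][0]+u-s,e[0][1]+v-s),e[1],st[i]
def sil(c,p,z0):
    q=projN(c,circ([(.02,z0),(.018,z0+.026)])+[p[0],p[1],0]); return cv2.fitEllipse(cv2.convexHull(q))
def knobfit(cs,p,z0=0):
    obs=[]
    for c in cs:
        u,v=proj(c,(*p,z0+.013)).astype(int); d=dark(c,u,v,45); obs.append(d); print('dark',np.round(d[0],1),np.round(d[1],1),d[2],'model',np.round(sil(c,p,z0)[0],1),np.round(sil(c,p,z0)[1],1))
    from scipy.optimize import least_squares
    f=lambda q:np.concatenate([np.array(sil(c,q,z0)[0])-o[0] for c,o in zip(cs,obs)])
    r=least_squares(f,p,diff_step=1e-3,x_scale=.01); print('fit',r.x.round(4),r.fun.round(1)); 
    print('edge',fitc(cs,r.x,[(.018,z0+.026),(.02,z0)],.005))
E
python3 - <<'E'
from knob import *
import pickle
c=cam('wrist','w24.png'); pickle.dump(c,open('w24.pkl','wb')); o=env.get_obs(); print(o['tcp_pos'],o['tcp_rot'],o['joints'])
knobfit([c],(.44,.205))
E
```

```text
[0.39971826 0.19080058 0.18596849] [ 9.99999052e-01 -2.70852683e-04 -1.13382355e-03  7.32374345e-04] [ 3.89514609e-01 -1.65968199e-01  2.10476572e+00 -5.28046320e-04
  1.20544932e+00  1.96104195e+00]
dark [305.6 139.7] [33.4 34.7] [ 27  25  34  35 912] model [307.9 142.6] [33.8 35.7]
fit [0.4434 0.2076] [-0.  0.]
edge [107.6544   0.4434   0.2076   0.    ]
```

Emit:
send_rows:
  deltas:
    - [[0.75,22,-8,20,0],[0.75,22,-9,30,0],[0.75,0,0,40,0],[0.75,0,0,40,0],[0.75,0,0,30,0],[0.75,0,0,20,0],[0.75,0,0,10,0],[0.75,0,0,5,0],[0.75,0,0,2,0],[0.75,0,0,0,0],[0.75,0,0,0,0]]

```text
time_s: 44.8
tcp_pos: [0.4451, 0.2091, -0.0091]
tcp_rot: [1.0, -0.0, 0.001, -0.0]
force: [-0.5, -0.6, -1.0]
opening: 0.753
finger_force: 0.0
```

Emit:
send_rows:
  deltas:
    - [[0.2,0,0,0,0],[0.2,0,0,0,0],[0.2,0,0,0,0],[0.2,0,0,0,0],[0.2,0,0,0,0]]

```text
time_s: 45.42
tcp_pos: [0.4449, 0.2092, -0.0092]
tcp_rot: [1.0, -0.0, 0.0, -0.0]
force: [-1.7, 0.0, 5.4]
opening: 0.412
finger_force: 59.3
```

Knob gripped. Moving short of the spindle to re-measure it.

Emit:
send_rows:
  deltas:
    - [[0.2,0,0,-20,0],[0.2,0,0,-40,0],[0.2,0,0,-50,0],[0.2,0,30,-50,0],[0.2,0,55,0,0],[0.2,0,55,0,0],[0.2,0,55,0,0],[0.2,0,14,0,0],[0.2,0,0,0,0],[0.2,0,0,0,0]]

```text
time_s: 46.68
tcp_pos: [0.4444, 0.0009, 0.15]
tcp_rot: [1.0, 0.0, -0.0, -0.0]
force: [0.4, 0.8, -0.5]
opening: 0.41
finger_force: 60.0
```

```bash
python3 - <<'E'
from knob import *
import pickle
c=cam('wrist','w25.png'); o=env.get_obs(); T=o['tcp_pos']; print(T,o['opening'])
w2=pickle.load(open('w2.pkl','rb'))
for z,r in ((.047,.022),(.0655,.006),(.0605,.0085)):
    print(z,fitc([c],(.531,-.005),[(r,z)],.008),fitc([c,w2],(.531,-.005),[(r,z)],.008))
u,v=proj(c,(.531,-.005,.06)).astype(int); g=cv2.cvtColor(c['img'],cv2.COLOR_RGB2GRAY)[v-32:v+32,u-34:u+34]; print(u,v,g.min(),g.max())
print('\n'.join(''.join('@%#*+=-:. '[min(9,int((x-g.min())/(float(g.max())-g.min()+1)*10))] for x in r) for r in g[::2]))
print('held knob',knobfit([c],(T[0]-.0015,T[1]),T[2]+.0092))
E
```

```text
[0.44444412 0.00102186 0.14999439] 0.4101255386425997
0.047 [ 5.62822e+01  5.30000e-01 -5.00000e-03  0.00000e+00] [ 1.010068e+02  5.330000e-01 -4.000000e-03  0.000000e+00]
0.0655 [ 9.70132e+01  5.30000e-01 -4.00000e-03  0.00000e+00] [ 1.733044e+02  5.300000e-01 -4.000000e-03  0.000000e+00]
0.0605 [ 8.68248e+01  5.33000e-01 -5.00000e-03  0.00000e+00] [ 1.635657e+02  5.280000e-01 -4.000000e-03  0.000000e+00]
327 96 89 224
....................................................................
....................................................................
......:........:::......::::..:...:::.::.:..:.::...:.::.::::.::..:::
::::::::::::::::::::::::::::-::::::::::=:-::::::::::::::::::::::::::
.:.:::.:::::.::::.::.::=..:.                .=::.::::.::.:.:...::...
:..::.::::.:........+:.                     . ..-............:....::
..................:.                              :-................
............:...=:                                  :-...:..:.:...:.
..............-:                                     .*.........:...
.............-:              -=--.                     
[... 1023 characters left out ...]
          =-:::::::::::::
::::::::::::::--#. ..                              :=-::::::::::::::
:::.:::::::::::::-==       .                    .+%@::::::::::::::::
::::::::::.:::::::::-*-..                     +--:::::::::::::::::::
:::::::::::::::::::::::=+=:.            .:-=+:::::::::::::::::::::::
:::::::::::::::::::::::::::===+-:-:=:----:::-:::::::::::::::::::::::
%%#%%%%%%%%%%%%%%%%:::::::::::::::::::::::-::::-::-::::::-%%%%%%%%%%
%#%%%%#%%%%%%%%%%%%%%%%%%%%%%%%%%%+*+*+**+*********+*+::**%%%%%%%%%%
dark [320.2 270.9] [102.7 115.3] [   0    2   90   88 6282] model [319.7 257.2] [77.8 89.1]
fit [0.4348 0.0008] [-0.  0.]
edge [4.41855e+01 4.29800e-01 1.80000e-03 0.00000e+00]
held knob None
```

Spindle at (0.5305,-0.0045), tip and bezel concentric as they should be. Moving over it.

Emit:
send_rows:
  deltas:
    - [[0.2,30,2,0,0],[0.2,35,2,0,0],[0.2,22,1.5,20,0],[0.2,0,0,30,0],[0.2,0,0,25,0],[0.2,0,0,13,0],[0.2,0,0,0,0],[0.2,0,0,0,0]]

```text
time_s: 47.72
tcp_pos: [0.5324, -0.0054, 0.0633]
tcp_rot: [1.0, 0.0, 0.001, 0.0]
force: [-0.8, 0.4, 0.3]
opening: 0.412
finger_force: 60.0
```

Emit:
send_rows:
  deltas:
    - [[0.2,0,0,4,0],[0.2,0,0,3,0],[0.2,0,0,3,0],[0.2,0,0,0,0]]

```text
time_s: 48.22
tcp_pos: [0.5314, -0.0058, 0.052]
tcp_rot: [1.0, -0.0, -0.0, -0.0]
force: [0.5, 0.2, -0.6]
opening: 0.41
finger_force: 60.0
```

Emit:
send_rows:
  deltas:
    - [[0.2,0,0,2,0],[0.2,0,0,2,0],[0.2,0,0,2,0],[0.2,0,0,0,0]]

```text
time_s: 48.72
tcp_pos: [0.5325, -0.0058, 0.0466]
tcp_rot: [1.0, -0.0, 0.001, 0.0]
force: [2.4, 0.5, 0.4]
opening: 0.412
finger_force: 60.2
```

Emit:
send_rows:
  deltas:
    - [[0.2,0,0,2,0],[0.2,0,0,2,0],[0.2,0,0,1,0],[0.2,0,0,0,0]]

```text
time_s: 49.22
tcp_pos: [0.5318, -0.0059, 0.0408]
tcp_rot: [1.0, -0.0, 0.0, 0.0]
force: [5.3, -0.2, -2.2]
opening: 0.414
finger_force: 60.0
```

Emit:
send_rows:
  deltas:
    - [[0.2,0.5,0,1.5,0],[0.2,0,0,1.5,0],[0.2,0,0,1,0],[0.2,0,0,0,0]]

```text
time_s: 49.72
tcp_pos: [0.5313, -0.0055, 0.0378]
tcp_rot: [1.0, -0.0, -0.001, -0.0]
force: [0.4, 0.8, 5.8]
opening: 0.408
finger_force: 61.0
```

Emit:
send_rows:
  deltas:
    - [[0.2,0,0,1,0],[0.2,0,0,1,0],[0.2,0,0,0,0]]

```text
time_s: 50.1
tcp_pos: [0.532, -0.0056, 0.0375]
tcp_rot: [1.0, -0.0, -0.0, -0.0]
force: [-4.3, 0.0, 17.6]
opening: 0.408
finger_force: 61.9
```

Hard stop at the expected height with 17.6 N. Release, retreat, and verify from two places.

Emit:
send_rows:
  deltas:
    - [[0.2,0,0,-1.5,0],[0.6,0,0,0,0],[0.6,0,0,0,0],[0.6,0,0,0,0],[0.6,0,0,-15,0],[0.6,0,0,-40,0],[0.6,-30,0,-45,0],[0.6,-40,-40,-20,0],[0.6,-10,-40,0,0],[0.6,0,0,0,0],[0.6,0,0,0,0]]

```text
time_s: 51.48
tcp_pos: [0.4523, 0.0741, 0.1573]
tcp_rot: [1.0, 0.0, 0.0, 0.0]
force: [0.1, -0.6, -0.4]
opening: 0.6
finger_force: 0.0
```

```bash
python3 - <<'E'
from knob import *
import pickle
c=cam('wrist','w26.png'); pickle.dump(c,open('w26.pkl','wb')); print(env.get_obs()['tcp_pos'])
for z0 in (.047,.053): knobfit([c],(.531,-.005),z0)
E
```

```text
[0.45233106 0.07374542 0.15698306]
dark [410.8 107. ] [44.8 53. ] [  20   24   51   46 1799] model [412.2 106.1] [47.4 55.4]
fit [ 0.5302 -0.0038] [0. 0.]
edge [ 8.23697e+01  5.30200e-01 -3.80000e-03  0.00000e+00]
dark [410.8 107. ] [44.8 53. ] [  17   24   51   46 1799] model [414.5 105.8] [48.6 57.1]
fit [ 0.53  -0.002] [0. 0.]
edge [ 7.97775e+01  5.30000e-01 -1.00000e-03  0.00000e+00]
```

Emit:
send_rows:
  deltas:
    - [[0.6,0,55,-10,0],[0.6,0,55,-10,0],[0.6,0,55,0,0],[0.6,0,55,0,0],[0.6,0,0,0,0],[0.6,0,0,0,0]]

```text
time_s: 52.28
tcp_pos: [0.4515, -0.1464, 0.1762]
tcp_rot: [1.0, -0.001, -0.001, -0.0]
force: [-0.1, 1.4, -0.2]
opening: 0.598
finger_force: 0.0
```

```bash
python3 - <<'E'
from knob import *
from chk import supcheck,capcheck
import pickle
c=cam('wrist','w27.png'); b=pickle.load(open('w26.pkl','rb')); print(env.get_obs()['tcp_pos'])
for z0 in (.041,.047,.053): knobfit([b,c],(.531,-.005),z0)
for z in (.067,.070,.073,.076,.079): print(z,fitc([b],(.531,-.005),[(.018,z)],.005),fitc([c],(.531,-.005),[(.018,z)],.005))
supcheck([c],(.485,-.308),-9,.088,(.03,.088)); supcheck([c],(.485,-.141),-21,.066,(.03,.066)); capcheck(c,(.485,-.308),.034);capcheck(c,(.485,-.141),.026)
E
```

```text
[ 0.45156766 -0.14564563  0.17621914]
dark [410.8 107. ] [44.8 53. ] [  22   24   51   46 1799] model [410.  106.4] [46.3 53.9]
dark [167.9 106.9] [42.5 55.2] [  16   26   54   42 1765] model [169.9 106.3] [44.3 56.3]
fit [ 0.5306 -0.0045] [-1.4 -0.2  1.5 -0.1]
edge [ 1.512699e+02  5.306000e-01 -2.500000e-03  0.000000e+00]
dark [410.8 107. ] [44.8 53. ] [  20   24   51   46 1799] model [412.2 106.1] [47.4 55.4]
dark [167.9 106.9] [42.5 55.2] [  20   26   54   42 1765] model [166.5 106.1] [45.3 57.9]
fit [ 0.5301 -0.0049] [ 1.2  0.1 -1.3  0.2]
edge [ 1.624729e+02  5.301000e-01 -4.900000e-03  0.000000e+00]
dark [410.8 107. ] [44.8 53. ] [  17   24   51   46 1799] model [414.5 105.8] [48.6 57.1]
dark [167.9 106.9] [42.5 55.2] [  23   26   54   42 1765] model [163.  105.8] [46.4 59.6]
fit [ 0.5296 -0.0053] [ 4.   0.5 -4.3  0.5]
edge [ 1.279498e+02  5.306000e-01 -3.000000e-04  0.000000e+00]
0.067 [84.9712  0.53    0.      0.    ] [ 9.02526e+01  5.31000e-01 -2.00000e-03  0.00000e+00]
0.07 [ 8.06479e+01  5.31000e-01 -5.00000e-03  0.00000e+00] [ 8.68711e+01  5.30000e-01 -4.00000e-03  0.00000
[... 942 characters left out ...]
848,  -0.142 , -20.7036]), np.float64(96.6)) sep [[0.4848, -0.142, -20.7036]]
0.048 (array([  0.485 ,  -0.142 , -20.6599]), np.float64(88.2)) sep [[0.485, -0.142, -20.6599]]
0.051 (array([  0.4847,  -0.1419, -20.5849]), np.float64(74.3)) sep [[0.4847, -0.1419, -20.5849]]
0.054 (array([  0.4872,  -0.1416, -20.5583]), np.float64(64.9)) sep [[0.4872, -0.1416, -20.5583]]
ellipse [497.2 158.5] [67.  77.3] 50
0.064 [496.  156.3] [71.4 82.9] -> xy [ 0.4841 -0.3098  0.073 ]
0.069 [499.3 157. ] [72.7 84.6] -> xy [ 0.4848 -0.3067  0.078 ]
ellipse [314.2 159.6] [54.8 55.2] 176
0.064 [314.  157.5] [56.9 57.3] -> xy [ 0.4835 -0.1411  0.073 ]
0.069 [313.9 158.3] [58.  58.4] -> xy [ 0.4842 -0.1412  0.078 ]
```

Everything fits: the knob is on the bezel height, both supports at hob level and both caps seated. The robot is clear of everything. Handing in.

```bash
python3 -c "
from bench import env
print(env.close_job())"
```

```text
the job is handed in; nothing more can be done
None
```

The job is handed in at about 52 s of robot time: both caps, both pan supports and the knob measured in place just before handing in, and no verdict came back.

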